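Take the toothed bar out of the ratchet stop for checking

TASK

The toothed bar of the ratchet work stop has to go on the notched inspection rest, but three press tools stand on the rubber mat in front of it. First stand the die ring, the guide bush and the punch in the side tray, then throw the pawl right back, draw the bar out of the guide and lay it level in both notches of the rest, centred on it. After that stand each tool back upright on the mat exactly where it stood; do not let the bar strike a tool, tip nothing over and leave the oil bottle alone.

Things in the scene. Friction and masses are not known exactly. Their poses are not given: they have to be found in the camera images.
- stop: Grey fixed ratchet work stop, footprint 90 x 100 mm, 50 mm high without the pawl. Origin: centre of underside; y axis along the bar, which comes out towards -y. A closed guide channel 21 mm wide, z 21 to 45 mm, runs from y -35 to +35 mm. The pawl's ears stand on top to z 64 mm at y -14 mm, pin 28 mm long.
- pawl (a joint): Hinge of the dark pawl on the stop. 0 = down: the bar can be pushed in but not drawn out. 1.9 rad = thrown right back over the stop's -y side, clear of the bar. Hinge line parallel to the stop's x at y -14, z 58 mm. Loose, 60 g: past about 1.6 rad it falls back and stays; released earlier it drops shut.
- pawl_tab (a point): Middle of the pawl's upright thumb tab (10 mm wide along the stop's x, 8 mm thick, round top 14 mm above this point); grip it across x from above. Pawl down: at x 0, y +18, z 76 mm in the stop's frame, 26 mm over the guide's top; it swings up and over towards -y on a radius of 37 mm.
- bar: Loose toothed steel bar, 0.32 kg, in the guide, teeth up, 260 mm long along its y, 18 wide, 16 high plus 6 of teeth. Origin: mid-length, underside; there it balances (regrip there before lifting). Dark pull knob at y -130 to -110, 26 across, axis 8 above underside. Starts at y +30, z 21 mm in the stop's frame; free of the guide after 200 mm towards -y.
- die_ring: Loose steel die ring, 62 mm across, 24 mm high, with a bore, lying flat. Origin: centre of underside; held across its outside. It, the bush and the punch stand in any order in a row on a fixed black rubber mat, 80 x 235 x 4 mm, at about y -137, -207 and -277 mm in the stop's frame; grip them across the row.
- guide_bush: Loose pale bronze guide bush, 45 mm high: flange 42 mm across and 10 mm thick at the bottom, body 32 mm across above it. Origin: centre of underside.
- punch: Loose turned steel punch pin, 22 mm across, 100 mm high, standing on end. Origin: centre of underside.
- side_tray: Fixed flat aluminium tray, 150 x 270 mm (long side along its y), rim 14 mm high, inside floor 3 mm above the bench. Origin: centre of underside.
- bar_rest: Fixed inspection rest: dark base 64 x 170 x 10 mm, two aluminium cheeks 16 mm thick at y -60 and +60 mm, each with an upward notch 28 mm wide, floor 30 mm above the bench, mouth flared to about 44 mm at z 50 mm. Origin: centre of underside; the bar lies along its y axis, either way round.
- oil_bottle: Bystander: white and yellow oil bottle with a red spout, 48 mm across, 134 mm high. Origin: centre of underside.
There are look-alikes about, which are no part of the job. Leave any purple look-alike of the punch alone. What is shaped like the guide_bush but turquoise is not meant.

How it is judged:
By the outcome, as a careful person would: the job done as asked, in the order asked, and still so for the second after the job is handed in, with the robot touching nothing.
It also fails if it takes over 152 s, if anything falls off the work surface, if the arm or the gripper's body presses on something with over 40 N, if the wrist force passes 120 N, or if a joint passes its speed limit or range.

ROBOT

A 6-joint arm with a two-finger parallel gripper is mounted at the origin on a cart in front of the work surface, level with it; the furniture and walls round the work are solid. World frame = base frame: x ahead of the robot, y to its left, z up, the work surface at z = 0. Lengths are in m, angles in rad, forces in N, time in s.
With the tool pointing down it reaches from about 0.35 to 0.925 m from the base axis. Payload 6.4 kg.
Tool frame: the origin (TCP) lies at the very end of the fingers, on their centre line; the grasp point (between the pads) lies 19 mm behind it; z points along the fingers, y is the direction in which the jaws open and shut (so a half turn about z gives the same grasp; the last joint's range is limited). The gripper opens to 94 mm and grips with 3 to 60 N. Pads are 16 mm wide; open, the fingers measure 119 mm over their backs; the gripper's body (75 mm by 177 mm) begins 78 mm behind the grasp point.
Start: joints at [-1.468, 0.245, 1.558, -0, 1.339, -0.174], TCP at [0.178, -0.625, 0.205] pointing down, gripper open.
Joint ranges: [-3.13, 3.13], [-1.02, 2.26], [0.13, 2.54], [-0.95, 4.09], [0.21, 2.88], [-2.74, 2.74]. Speed limits (rad/s): [2.57, 2.57, 3.14, 3.14, 3.14, 3.14].

INTERFACE

Orientations are given as a rotation vector (axis times angle).
In Python, from plant import ctrl gives the robot as it stands.
- The arm moves only by the shell command python3 -m pendant 'ROWS' [FORCE]. ROWS is JSON, a list of rows, each a list of 3 entries, a list of its own where there are three numbers: the shift along the tool's x, y, z in mm, then the turn about the tool's z in rad, then the finger opening in mm, from 0 to 94. In form: [[[x, y, z], twist, grip], ...]. A call has 1 to 10 rows; each row shifts and turns the commanded pose from where the row before left it, along the tool's axes as they then stand; what a row does not reach is not made up. A row lasts 1/10 s, in which the tool goes at most 50 mm and 8.59 degrees, less where a joint would pass 70% of its speed; a pose out of reach is approached as far as the arm can. A call with a gripper value outside its range is refused whole. The fingers move at their own pace and stop on an object; FORCE is the grip in N (left out, the last holds). Time passes only in rows, so rows that do not move let the fingers close. It gives the time, the measured TCP pose, the force and the opening at its end, in the units of the state.
- ctrl.get_state(): the state, without advancing time (a new reading comes with each control period).
- ctrl.snapshot(name): name is "side" or "top"; returns (picture, depth): 480x640x3 uint8, blue, green, red; 480x640 float32, m along the optical axis (not along the pixel's ray), 0 where there is no reading.
- ctrl.camera_info(name): a dict with "camera_matrix" (3x3 intrinsics, pixels), "extrinsics" (4x4, takes a point from camera to world coordinates). Camera axes: x right, y up, looking along -z (the intrinsics and any distortion apply to the point x, -y, -z); pixel columns grow to the right and rows downward; lengths in m; the calibration is good to about 2 mm. A picture is of the moment at which its call begins. camera_info takes no time and is no camera call.
- ctrl.finish_job(): hands the job in, once; it reports no verdict.
The state is a dict: "time_s": time; "joints": joint angles; "joint_velocities": joint speeds; "effort": joint torques, N m; "position": TCP position; "eef_rot": TCP orientation; "wrist_force": force on the tool from outside, world axes, zero at the start; "ft_torque": the same for the moment, N m; "gripper_width": opening from 0.0 (shut) to 1.0 (fully open).
Only numpy, scipy, OpenCV 4.12 (cv2) and the standard library are available. Lean on these libraries where they do the work, as an engineer would, in place of code of your own. Each camera call takes 0.05 s, during which the arm holds its last target.

## Working session

There is one attempt and no reset: what is moved stays moved. The work goes in short steps, Python scripts to look and compute and a shell command to move; the robot and the scene stay as the last step left them, time stands still between calls to the robot, and variables do not carry over. Pictures are saved under pics/ and viewed, and the job is handed in when it is done.

```bash
ls; mkdir -p pics; python3 - <<'E'
from plant import ctrl
import cv2,numpy as np
s=ctrl.get_state();print(s)
for n in("side","top"):
    i=ctrl.camera_info(n);print(n,i)
    p,d=ctrl.snapshot(n);cv2.imwrite(f"pics/{n}0.png",p);np.savez(f"pics/{n}0.npz",p=p,d=d)
E
```

```text
pics
{'time_s': 0.0, 'joints': array([-1.46807825e+00,  2.45825585e-01,  1.55898493e+00, -3.97523909e-05,
        1.33866894e+00, -1.74096862e-01]), 'joint_velocities': array([ 1.39247191e-04,  9.84053875e-04, -2.44976032e-05,  8.21446779e-04,
       -5.19841428e-04,  1.01437735e-03]), 'effort': array([ 9.15434412e-04, -4.15827334e+01, -3.14603305e+01,  6.85090595e-02,
        3.32203810e-02, -1.28396991e-04]), 'position': array([ 0.17757655, -0.62466294,  0.20435362]), 'eef_rot': array([-3.10967858e+00, -4.33186877e-01, -4.50101175e-05]), 'wrist_force': array([-0.37031426, -0.4405791 , -0.43209746]), 'ft_torque': array([ 0.00463468, -0.00151459,  0.02326059]), 'gripper_width': 1.0019231437321772}
side {'camera_matrix': array([[474.19921443,   0.        , 325.60799563],
       [  0.        , 474.19921443, 236.71975475],
       [  0.        ,   0.        ,   1.        ]]), 'extrinsics': array([[ 0.95966734,  0.17172905, -0.22259321,  0.3707177 ],
       [-0.28072889,  0.62804666, -0.72577454, -0.55488251],
       [ 0.01516235,  0.75899046,  0.65092517,  0.66703713],
       [ 0.        ,  0.        ,  0.        ,  1.        ]])}
top {'camera_matrix': array([[552.68547775,   0.        , 317.60077999],
       [  0.        , 552.68547775, 241.98215478],
       [  0.        ,   0.        ,   1.        ]]), 'extrinsics': array([[ 0.05488489,  0.97596089, -0.21092175,  0.36407202],
       [-0.99848123,  0.05263375, -0.01627642,  0.09247349],
       [-0.00478355,  0.21149474,  0.97736743,  1.07224757],
       [ 0.        ,  0.        ,  0.        ,  1.        ]])}
```

View pics/side0.png

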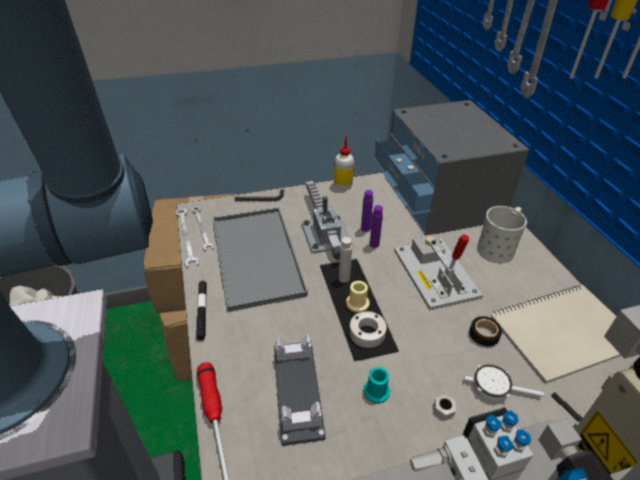

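View pics/top0.png

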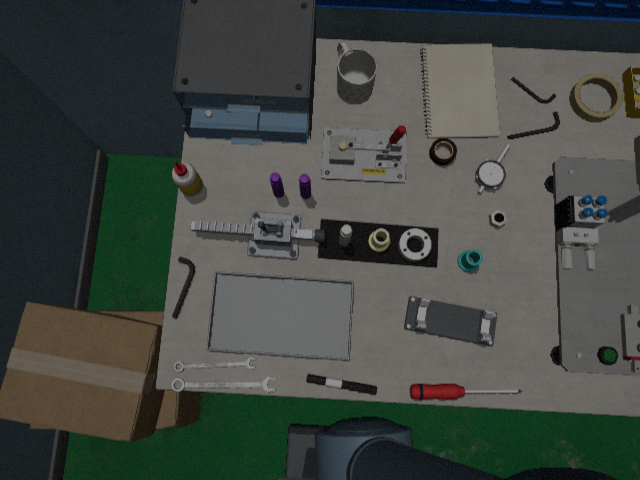

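The side view shows the stop at about (325,235), then the punch (345,255), bush (358,295) and ring (368,328) on the mat. The tray is at (258,257) and the rest at (298,390). In the top view they are at: stop (275,232), punch (345,235), bush (380,240), ring (415,244), tray (282,316), rest (450,320). Next I'll measure them.

```bash
cat > h.py <<'E'
import numpy as np,cv2
from plant import ctrl
def snap(n,name):
    p,d=ctrl.snapshot(n);cv2.imwrite(f"pics/{name}.png",p);np.savez(f"pics/{name}.npz",p=p,d=d);return p,d
def load(name):
    z=np.load(f"pics/{name}.npz");return z["p"],z["d"]
def cloud(n,d):
    i=ctrl.camera_info(n);K=i["camera_matrix"];T=i["extrinsics"]
    v,u=np.mgrid[0:480,0:640]
    c=np.stack([(u-K[0,2])/K[0,0]*d,-(v-K[1,2])/K[1,1]*d,-d],-1)
    w=c@T[:3,:3].T+T[:3,3];w[d<=0]=np.nan;return w
def ray(n,u,v,z):
    i=ctrl.camera_info(n);K=i["camera_matrix"];T=i["extrinsics"]
    c=T[:3,:3]@np.array([(u-K[0,2])/K[0,0],-(v-K[1,2])/K[1,1],-1]);o=T[:3,3]
    return o+c*(z-o[2])/c[2]
def proj(n,P):
    i=ctrl.camera_info(n);K=i["camera_matrix"];T=i["extrinsics"]
    c=T[:3,:3].T@(np.asarray(P,float)-T[:3,3])
    return K[0,0]*c[0]/-c[2]+K[0,2],K[1,1]*-c[1]/-c[2]+K[1,2]
def crop(name,out,x0,y0,x1,y1,s=4):
    p,d=load(name);cv2.imwrite(f"pics/{out}.png",cv2.resize(p[y0:y1,x0:x1],None,fx=s,fy=s,interpolation=cv2.INTER_CUBIC))
E
python3 - <<'E'
from h import *
crop("top0","tc1",180,195,380,345,4);crop("top0","tc2",310,200,510,350,4)
crop("side0","sc1",200,170,400,320,4)
p,d=load("top0");w=cloud("top",d)
for u,v in [(275,225),(275,232),(300,235),(220,229),(200,227),(318,236),(345,228),(380,232),(415,236),(330,250),(280,316),(222,285),(450,320),(420,318),(485,325),(260,290),(380,350)]:
    print(u,v,np.round(w[v,u],4))
E
```

```text
275 225 [0.6165 0.1936 0.0371]
275 232 [0.6023 0.1925 0.0388]
300 235 [0.5985 0.1441 0.0407]
220 229 [0.6017 0.298  0.0421]
200 227 [0.6034 0.3365 0.0431]
318 236 [0.5984 0.1095 0.041 ]
345 228 [0.6011 0.0608 0.1053]
380 232 [ 0.6142 -0.0093  0.0344]
415 236 [ 0.6147 -0.08    0.0142]
330 250 [0.5801 0.085  0.0025]
280 316 [0.4454 0.1745 0.0033]
222 285 [0.4989 0.2912 0.0051]
450 320 [ 0.4551 -0.1504  0.0088]
420 318 [ 0.4538 -0.0893  0.0316]
485 325 [ 0.4475 -0.2107  0.0303]
260 290 [ 0.4939  0.2173 -0.0009]
380 350 [ 0.3918 -0.0196  0.0018]
```

View pics/tc1.png

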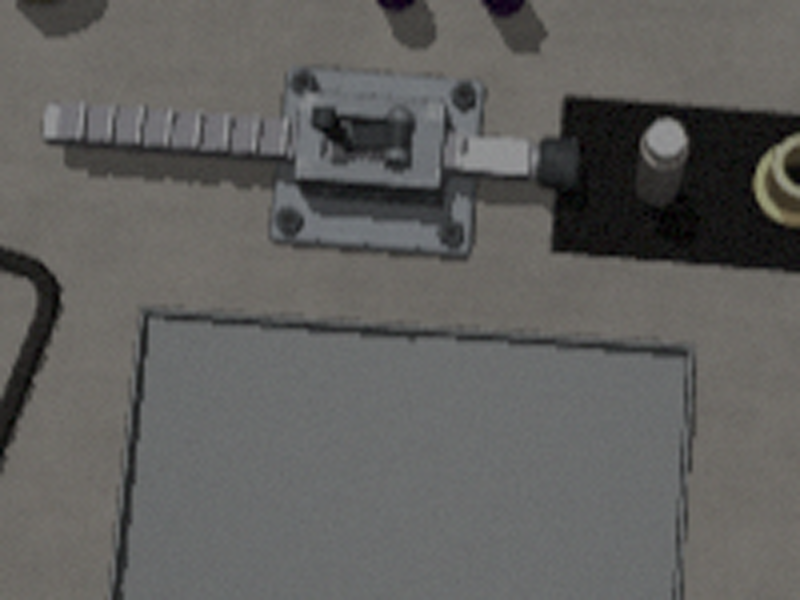

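View pics/tc2.png

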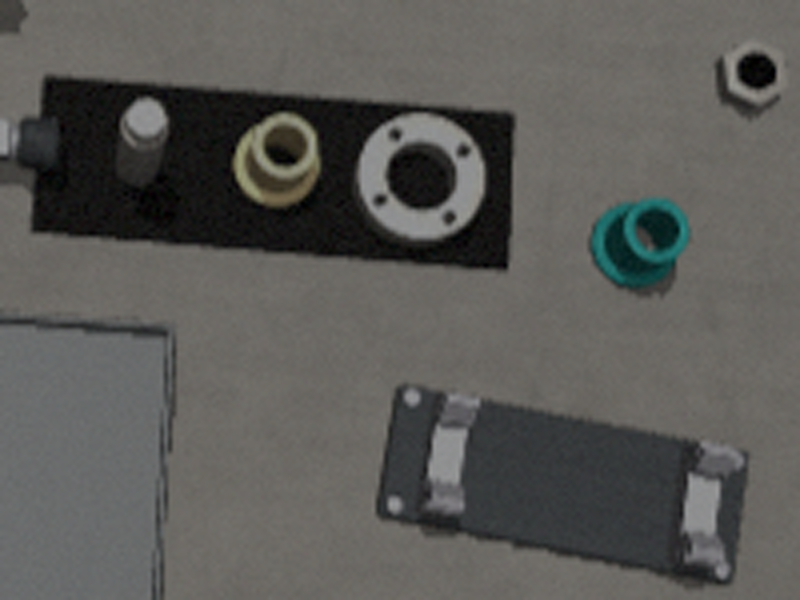

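View pics/sc1.png

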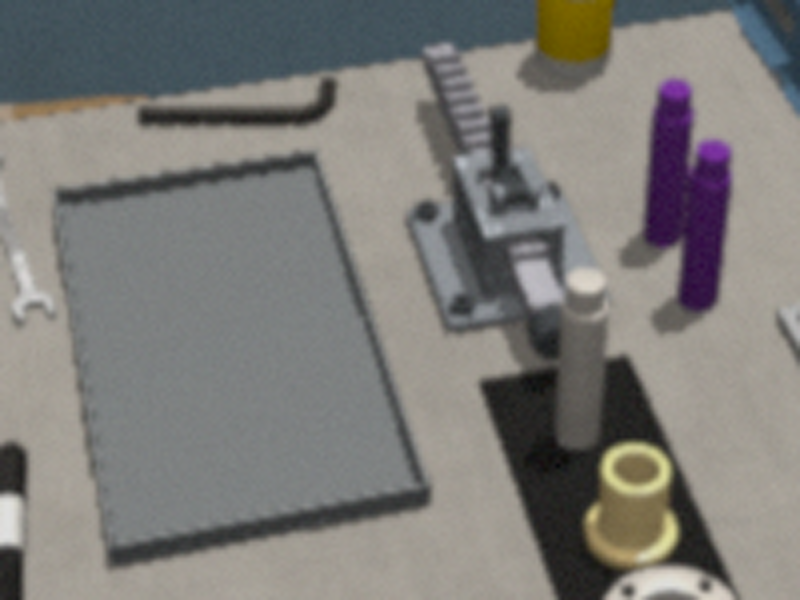

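```bash
cat > m1.py <<'E'
from h import *
def quad(n,mask,z,roi):
    m=np.zeros_like(mask);x0,y0,x1,y1=roi;m[y0:y1,x0:x1]=mask[y0:y1,x0:x1]
    cs,_=cv2.findContours(m,cv2.RETR_EXTERNAL,cv2.CHAIN_APPROX_NONE)
    c=cv2.convexHull(max(cs,key=cv2.contourArea))[:,0,:]
    P=np.array([ray(n,u,v,z)[:2] for u,v in c],np.float32)*1000
    return cv2.minAreaRect(P)
p,d=load("top0");hsv=cv2.cvtColor(p,cv2.COLOR_BGR2HSV);g=hsv[...,2]
print("mat",quad("top",(g<35).astype(np.uint8)*255,.004,(310,210,445,270)))
# rest base: close
m=((g<85)).astype(np.uint8)*255
m2=cv2.morphologyEx(m,cv2.MORPH_CLOSE,np.ones((9,9)))
print("rest",quad("top",m2,.01,(395,285,505,352)))
for n in("top","side"):
    p,d=load(n+"0");hsv=cv2.cvtColor(p,cv2.COLOR_BGR2HSV)
    H,S,V=cv2.split(hsv)
    if n=="top":
        for q in [(415,244),(380,245),(345,231),(282,316),(450,320),(282,218),(222,229)]:print(q,hsv[q[1],q[0]])
E
python3 m1.py; python3 - <<'E'
from h import *
p,d=load("top0");cv2.imwrite("pics/hs.png",cv2.resize(np.clip(p[195:345,180:380].astype(float)*1.8,0,255).astype(np.uint8),None,fx=4,fy=4))
E
```

```text
mat ((599.6798706054688, -5.066131591796875), (241.5481719970703, 77.92430877685547), 88.38108825683594)
rest ((452.635009765625, -150.4830322265625), (171.2657012939453, 69.10850524902344), 81.86540222167969)
(415, 244) [66 61 21]
(380, 245) [20 95 62]
(345, 231) [120   4 145]
(282, 316) [ 75   5 111]
(450, 320) [95 25 61]
(282, 218) [100  13 119]
(222, 229) [ 0  0 88]
```

```bash
python3 - <<'E'
from h import *
for n,u,v,z in [("tail end",191.2,226,.043),("tail st",251,229,.043),("head",304.3,234,.037),("knob ctr",319.3,235.8,.038),("knob R end",324.6,235.8,.03)]:
    print(n,np.round(ray("top",u,v,z)*1000,1))
# stop base corners crop (288,68),(487,80),(470,256),(270,242) z~8?; 
for z in (.006,.01):
  P=np.array([ray("top",180+a/4,195+b/4,z)[:2]*1000 for a,b in [(288,68),(487,80),(470,256),(270,242)]]);print(P.round(1),P.mean(0))
P=np.array([ray("top",180+a/4,195+b/4,.05)[:2]*1000 for a,b in [(302,96),(446,104),(441,188),(295,178)]]);print("guide top",P.round(1),P.mean(0))
print("tray",np.array([ray("top",180+a/4,195+b/4,.014)[:2]*1000 for a,b in [(142,312),(692,350)]]))
for z in (.026,.028): 
  print("ring L/R",*[ (ray("top",310+a/4,200+b/4,z)[:2]*1000).round(1) for a,b in [(357,174),(487,174),(422,112),(424,240)]])
print("bush top",*[ (ray("top",310+a/4,200+b/4,.049)[:2]*1000).round(1) for a,b in [(251,147),(319,147),(285,113),(285,181)]])
print("bush flange",*[ (ray("top",310+a/4,200+b/4,.014)[:2]*1000).round(1) for a,b in [(234,164),(321,170),(278,208)]])
print("punch top",(ray("top",310+147/4,200+118/4,.104)[:2]*1000).round(1))
print("rest notch centres",*[ (ray("top",310+a/4,200+b/4,.030)[:2]*1000).round(1) for a,b in [(449,455),(703,502)]])
p,d=load("side0")
crop("side0","sc2",260,230,420,350,5);crop("side0","sc3",250,320,410,440,5)
crop("top0","tc3",200,260,360,370,5)
E
```

```text
tail end [604.5 353.6  43. ]
tail st [604.7 238.5  43. ]
head [601.8 136.1  37. ]
knob ctr [599.6 107.1  38. ]
knob R end [601.9  97.   30. ]
[[648.3 244.5]
 [647.5 144.8]
 [558.  147.7]
 [559.6 246.3]] [603.34500534 195.83298373]
[[647.3 243.9]
 [646.4 144.6]
 [557.2 147.5]
 [558.9 245.7]] [602.44737898 195.44523329]
guide top [[623.1 230.4]
 [622.9 161.5]
 [581.9 161.2]
 [583.  230.6]] [602.72031862 195.93378164]
tray [[520.40713625 304.23763577]
 [516.32204951  37.56276219]]
ring L/R [595.4 -48. ] [ 598.7 -110.7] [627.9 -78.8] [564.7 -80.9]
ring L/R [594.9 -47.7] [ 598.3 -110.3] [627.4 -78.5] [564.3 -80.5]
bush top [600.7   5.6] [602.4 -26.6] [618.1 -10. ] [585.1 -11. ]
bush flange [599.8  10.6] [599.1 -32. ] [579.  -11.6]
punch top [598.8  57.4]
rest notch centres [462.1 -93.7] [ 446.7 -212.2]
```

View pics/sc2.png

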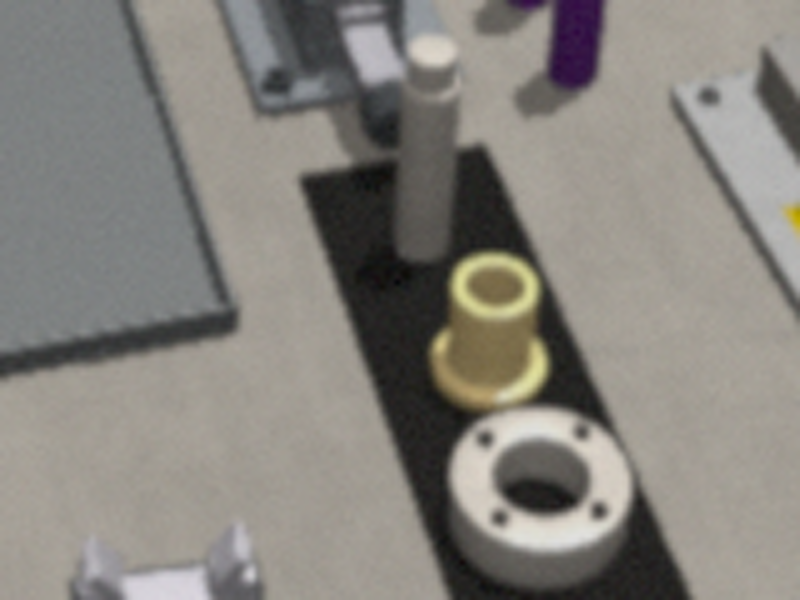

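View pics/sc3.png

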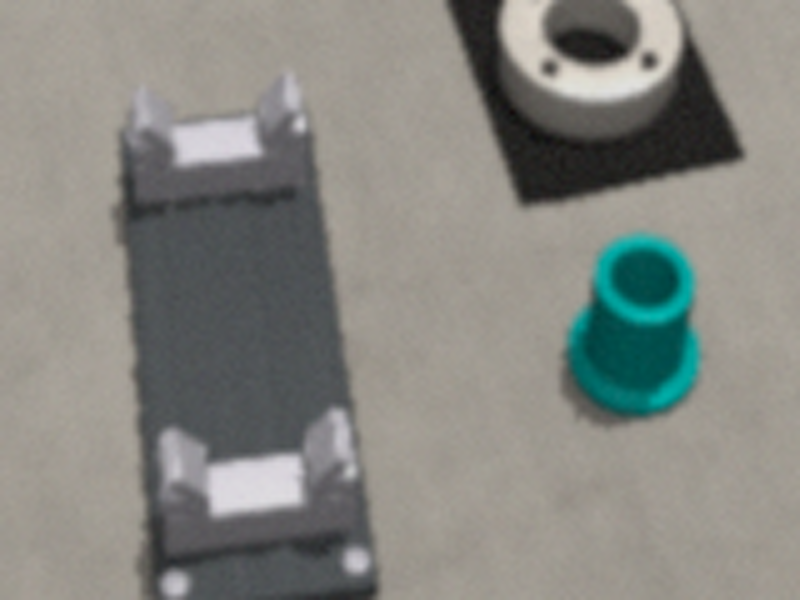

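View pics/tc3.png

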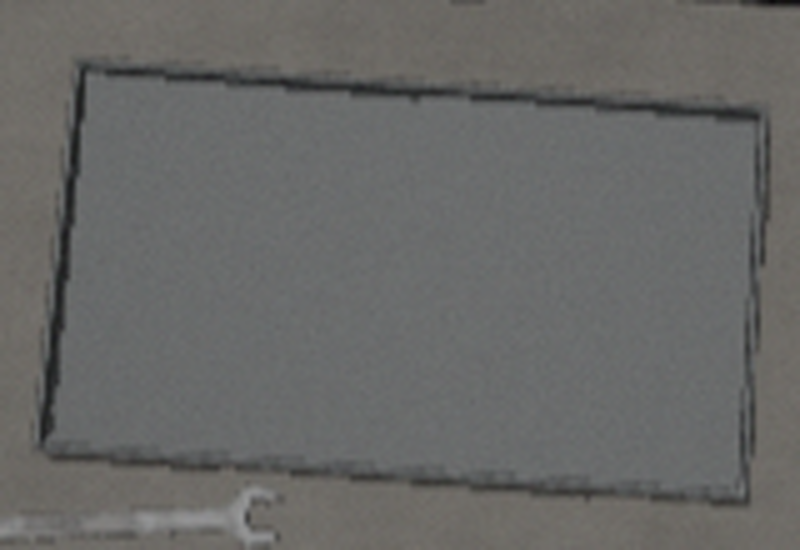

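```bash
python3 - <<'E'
from h import *
r=lambda n,u,v,z:(ray(n,u,v,z)[:2]*1000).round(1)
print("mat top",*[r("top",310+a/4,200+b/4,.004) for a,b in [(45,76),(514,112),(508,268),(33,232)]])
S=lambda a,b,z:r("side",260+a/5,230+b/5,z)
print("side punch top",S(433,52,.104),"bush top",S(495,287,.049),"ring top",*[S(a,b,.028) for a,b in [(448,480),(633,480),(541,407)]])
S3=lambda a,b,z:r("side",250+a/5,320+b/5,z)
print("side mat far corners",S3(527,205,.004),S3(742,156,.004),"near",S(302,180,.004),S(485,147,.004))
print("notches",S3(217,141,.03),S3(254,484,.03))
print("tab top side",r("side",200+500/4,170+110/4,.089),"top",r("top",180+322/4,195+116/4,.089))
print("tray side corners",*[r("side",200+a/4,170+b/4,.014) for a,b in [(57,195),(313,157),(428,492),(110,553)]])
print("tray top",*[r("top",200+a/5,260+b/5,.014) for a,b in [(82,65),(765,108),(748,500),(42,450)]])
E
```

```text
mat top [641.8 105.6] [ 635.9 -128. ] [ 557.2 -125.7] [562.5 107.2]
side punch top [597.   53.1] bush top [600.5 -14.7] ring top [563.2 -76.8] [623.9 -93.7] [604.8 -55. ]
side mat far corners [ 556.5 -130.3] [ 632.5 -131.6] near [562.1 100.7] [639.2  99.4]
notches [460.5 -96.7] [ 443.4 -214.7]
tab top side [602.2 209.8] top [604.3 215.3]
tray side corners [374.6 296.2] [517.4 293.2] [515.6  28.3] [369.1  30.7]
tray top [520.5 302.5] [518.1  37.6] [370.   37.9] [373.8 303.8]
```

```bash
python3 -m pendant '[[[0,0,-5],-0.1416,94],[[0,0,-5],-0.1416,94],[[0,0,-5],-0.1416,94],[[0,0,-5],-0.1416,94],[[0,0,-5],-0.1416,94],[[0,0,-5],-0.1416,94],[[0,0,-5],-0.1416,94],[[0,0,-5],-0.1416,94],[[0,0,-5],-0.1416,94]]' 25
python3 -m pendant '[[[30,22,0],0,94],[[30,22,0],0,94],[[30,22,0],0,94],[[30,22,0],0,94],[[30,22,0],0,94],[[30,22,0],0,94],[[30,22,0],0,94],[[30,22,0],0,94],[[30,22,0],0,94],[[30,22,0],0,94]]'
```

```text
time_s: 1.0
position: [0.1776, -0.6249, 0.25]
eef_rot: [-2.236, -2.205, -0.001]
wrist_force: [0.8, -0.5, 0.0]
gripper_width: 0.999
time_s: 2.0
position: [0.404, -0.3281, 0.2501]
eef_rot: [-2.243, -2.199, -0.0]
wrist_force: [0.7, -0.1, -0.3]
gripper_width: 1.005
```

```bash
cat > d.py <<'E'
import sys,numpy as np
from plant import ctrl
from scipy.spatial.transform import Rotation as R
s=ctrl.get_state();t=np.array([float(v) for v in sys.argv[1:4]])
r=R.from_rotvec(s["eef_rot"]);dl=r.inv().apply(t-np.array(s["position"])*1000)
m=r.as_matrix();print("pos",np.round(np.array(s["position"])*1000,1),"xang",np.degrees(np.arctan2(m[1,0],m[0,0])).round(2),"shift",dl.round(1),"len",np.linalg.norm(dl).round(1),"width",s["gripper_width"]*94,"F",np.round(s["wrist_force"],1),"t",s["time_s"])
E
python3 d.py 595.5 -80 120
```

```text
pos [ 404.  -328.1  250.1] xang 88.87 shift [251.8 186.6 130.1] len 339.3 width 94.48703099671765 F [ 0.7 -0.1 -0.3] t 2.0
```

```bash
python3 -m pendant '[[[31,23,10],0,94],[[31,23,10],0,94],[[31,23,15],0,94],[[31,23,15],0,94],[[31,23,15],0,94],[[31,23,15],0,94],[[31,23,20],0,94],[[35,26,20],0,94],[[0,0,10],0,94],[[0,0,0],0,94]]'
python3 d.py 595.5 -80 10; python3 - <<'E'
from h import *
snap("side","s1");snap("top","t1");crop("side0","x",0,0,9,9)
crop("s1","s1c",290,200,450,350,5);crop("t1","t1c",330,180,490,300,5)
E
```

```text
time_s: 3.0
position: [0.5939, -0.0802, 0.1179]
eef_rot: [-2.238, -2.199, 0.004]
wrist_force: [-0.1, 0.2, 0.0]
gripper_width: 1.001
pos [593.9 -80.2 117.9] xang 88.98 shift [1.000e-01 2.100e+00 1.079e+02] len 107.9 width 94.04821460072151 F [-0.1  0.2  0. ] t 3.0
```

View pics/s1c.png

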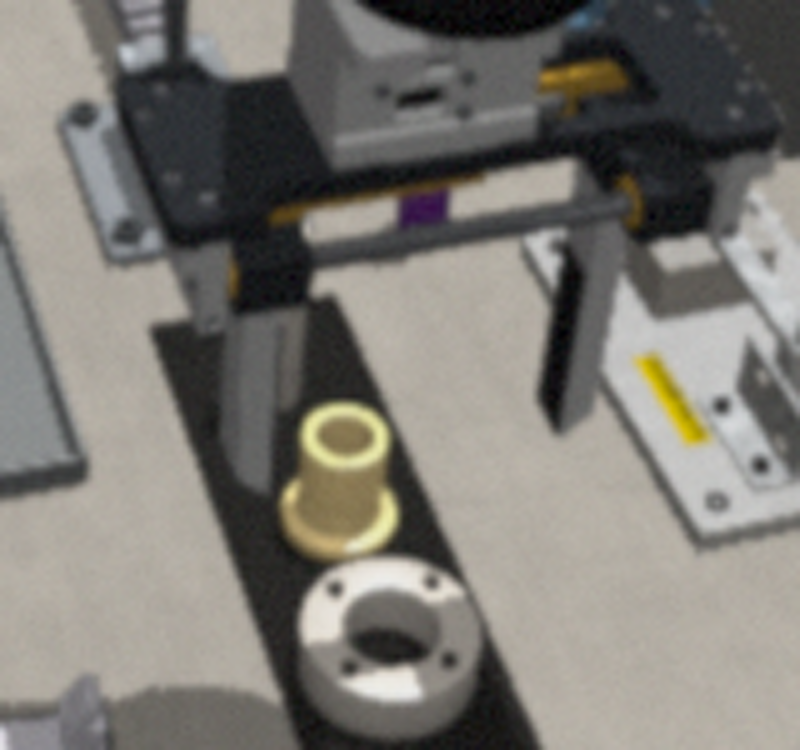

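View pics/t1c.png

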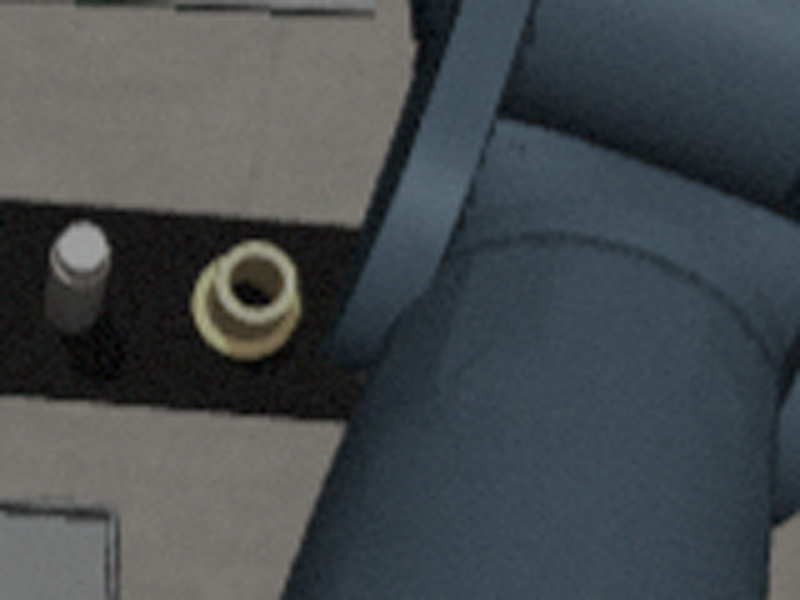

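```bash
python3 - <<'E'
from h import *
c=np.array([.5939,-.0802,.1179])
for dx in(-.0595,-.047,.047,.0595):
  for dy in(-.008,.008):
    u,v=proj("side",c+[dx,dy,0]);print(dx,dy,round((u-290)*5),round((v-200)*5))
E
```

```text
-0.0595 -0.008 235 493
-0.0595 0.008 220 456
-0.047 -0.008 274 485
-0.047 0.008 258 448
0.047 -0.008 554 426
0.047 0.008 535 391
0.0595 -0.008 590 418
0.0595 0.008 570 384
```

```bash
python3 -m pendant '[[[0,0.4,25],0,94],[[0,0.4,25],0,94],[[0,0.3,25],0,94],[[0,0,20],0,94],[[0,0,10],0,94],[[0,0,4],0,94],[[0,0,0],0,94]]' 20
python3 d.py 595 -80 8;python3 - <<'E'
from h import *
snap("side","s2");crop("s2","s2c",290,230,450,350,5)
E
```

```text
time_s: 3.8
position: [0.5968, -0.0821, 0.0122]
eef_rot: [2.243, 2.198, 0.001]
wrist_force: [-0.1, -0.2, 0.9]
gripper_width: 1.001
pos [596.8 -82.1  12.2] xang 88.82 shift [ 2.1 -1.8  4.2] len 5.0 width 94.07497977299371 F [-0.1 -0.2  0.9] t 3.8
```

View pics/s2c.png

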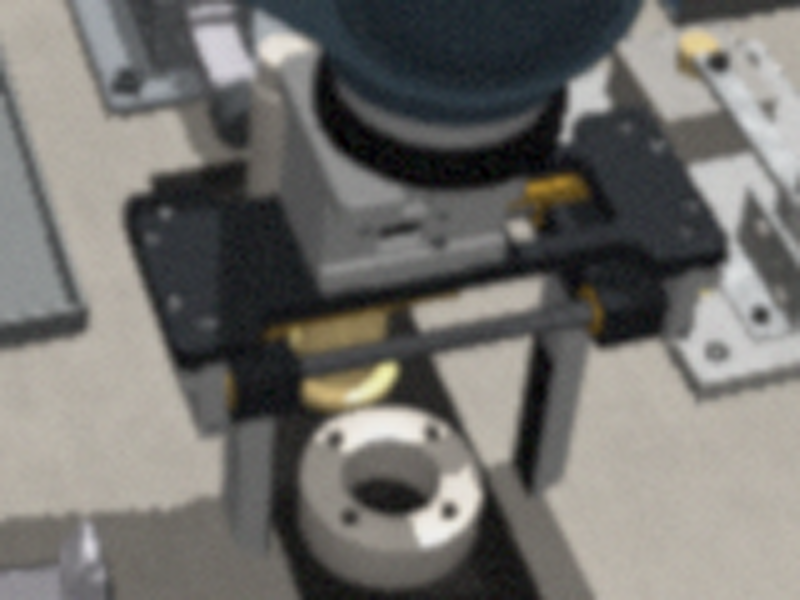

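```bash
python3 - <<'E'
from h import *
f=lambda a,b,z:(ray("side",290+a/5,230+b/5,z)*1000).round(1)
print("ring",f(391,480,.028),"left fingertip",f(270,550,.0122),"right",f(530,493,.0122))
print("ring L R top bottom",f(298,482,.028),f(483,482,.028),f(391,407,.028),f(391,553,.028))
c=np.array([.5968,-.0821,.0122])
for dx in(-.0595,-.047,.047,.0595):
  for dy in(-.008,.008):
    u,v=proj("side",c+[dx,dy,0]);print(dx,dy,round((u-290)*5),round((v-230)*5))
E
```

```text
ring [593.7 -85.3  28. ] left fingertip [549.3 -90.8  12.2] right [643.7 -92.1  12.2]
ring L R top bottom [562.9 -77.6  28. ] [623.5 -94.5  28. ] [604.8 -55.   28. ] [ 583.1 -113.9   28. ]
-0.0595 -0.008 236 556
-0.0595 0.008 222 519
-0.047 -0.008 271 548
-0.047 0.008 256 512
0.047 -0.008 528 489
0.047 0.008 510 454
0.0595 -0.008 561 481
0.0595 0.008 543 446
```

```bash
python3 -m pendant '[[[0,-1.8,4],0,94],[[0,0,0],0,80],[[0,0,0],0,70],[[0,0,0],0,64],[[0,0,0],0,60],[[0,0,0],0,56],[[0,0,0],0,56],[[0,0,0],0,56]]' 20
python3 d.py 595 -82 8
```

```text
time_s: 4.65
position: [0.5949, -0.0814, 0.0076]
eef_rot: [2.243, 2.199, 0.001]
wrist_force: [0.9, -0.1, -0.9]
gripper_width: 0.645
pos [594.9 -81.4   7.6] xang 88.88 shift [-0.6  0.1 -0.4] len 0.7 width 60.58332866243268 F [ 0.9 -0.1 -0.9] t 4.65
```

```bash
python3 -m pendant '[[[0,0,-5],0,56],[[0,0,-15],0,56],[[0,0,-25],0,56],[[0,0,-25],0,56]]' 25
python3 d.py 445 85 60
```

```text
time_s: 5.05
position: [0.594, -0.0811, 0.0784]
eef_rot: [-2.242, -2.199, 0.001]
wrist_force: [-0.1, 0.0, -3.4]
gripper_width: 0.649
pos [594.  -81.1  78.4] xang 88.88 shift [ 163.2 -152.2   18.7] len 223.9 width 61.03449656464926 F [-0.1  0.  -3.4] t 5.05
```

```bash
python3 -m pendant '[[[12,-11,0],0,56],[[22,-21,0],0,56],[[26,-24,0],0,56],[[26,-24,2],0,56],[[26,-24,4],0,56],[[22,-21,4],0,56],[[18,-17,4],0,56],[[11,-10,4],0,56],[[0,0,0],0,56]]'
python3 d.py 445 85 6.6
```

```text
time_s: 5.95
position: [0.4444, 0.0855, 0.0592]
eef_rot: [-2.24, -2.201, 0.001]
wrist_force: [-0.4, -0.0, -2.0]
gripper_width: 0.648
pos [444.4  85.5  59.2] xang 88.99 shift [-0.5  0.6 52.6] len 52.6 width 60.918060505626286 F [-0.4 -0.  -2. ] t 5.95
```

```bash
python3 -m pendant '[[[0,0,20],0,56],[[0,0,18],0,56],[[0,0,8],0,56],[[0,0,4],0,56],[[0,0,2],0,56],[[0,0,0.6],0,56],[[0,0,0],0,56]]'
python3 d.py 445 85 6.6
```

```text
time_s: 6.65
position: [0.4465, 0.0845, 0.0074]
eef_rot: [2.243, 2.199, 0.001]
wrist_force: [0.1, -0.2, -3.4]
gripper_width: 0.645
pos [446.5  84.5   7.4] xang 88.87 shift [ 0.5 -1.6  0.8] len 1.8 width 60.64674896586019 F [ 0.1 -0.2 -3.4] t 6.65
```

```bash
python3 -m pendant '[[[0,0,0.5],0,56],[[0,0,0],0,56],[[0,0,0],0,66],[[0,0,0],0,76],[[0,0,0],0,94],[[0,0,0],0,94],[[0,0,-10],0,94],[[0,0,-30],0,94],[[0,0,-40],0,94],[[0,0,-40],0,94]]'
python3 d.py 600 -12.5 120
```

```text
time_s: 7.65
position: [0.4454, 0.0846, 0.1282]
eef_rot: [-2.243, -2.199, 0.0]
wrist_force: [1.1, 0.5, -0.5]
gripper_width: 0.997
pos [445.4  84.6 128.2] xang 88.88 shift [-94.1 156.4   8.1] len 182.7 width 93.68682722836277 F [ 1.1  0.5 -0.5] t 7.65
```

```bash
python3 -m pendant '[[[-10,16,0],0,94],[[-16,26,0],0,94],[[-19,32,0],0,94],[[-19,32,0],0,94],[[-16,26,0],0,94],[[-10,16,0],0,94],[[-4,8,8],0,94],[[0,0,0],0,94],[[0,0,0],0,70]]'
python3 d.py 600.5 -12.5 18; python3 - <<'E'
from h import *
snap("side","s3");crop("s3","s3c",270,180,430,300,5)
E
```

```text
time_s: 8.55
position: [0.5989, -0.0118, 0.1178]
eef_rot: [-2.242, -2.199, 0.001]
wrist_force: [0.5, -0.2, 0.4]
gripper_width: 0.945
pos [598.9 -11.8 117.8] xang 88.9 shift [-0.7  1.7 99.8] len 99.8 width 88.78856833940587 F [ 0.5 -0.2  0.4] t 8.55
```

View pics/s3c.png

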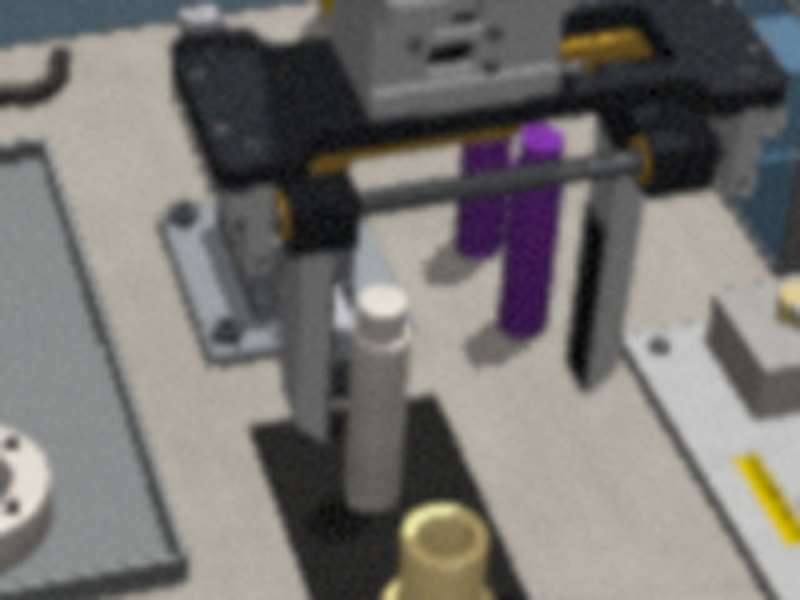

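```bash
python3 -m pendant '[[[0,1,25],0,60],[[0,0.5,25],0,60],[[0,0,25],0,60],[[0,0,15],0,60],[[0,0,6],0,60],[[0,0,3],0,60],[[0,0,0],0,60]]' 20
python3 d.py 600.5 -12.5 18; python3 - <<'E'
from h import *
snap("side","s4");crop("s4","s4c",290,210,430,315,5)
E
```

```text
time_s: 9.3
position: [0.602, -0.0125, 0.0201]
eef_rot: [2.242, 2.199, 0.001]
wrist_force: [0.3, -0.1, -0.1]
gripper_width: 0.639
pos [602.  -12.5  20.1] xang 88.89 shift [-0.1 -1.5  2.1] len 2.6 width 60.05404149773812 F [ 0.3 -0.1 -0.1] t 9.3
```

View pics/s4c.png

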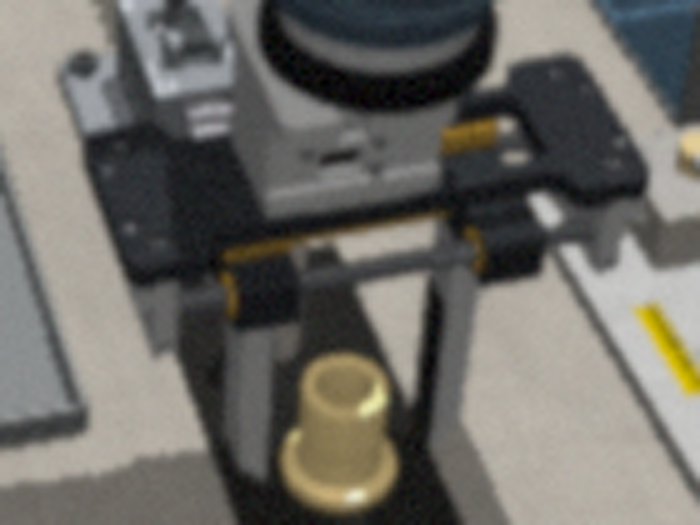

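```bash
python3 - <<'E'
from h import *
f=lambda a,b,z:(ray("side",290+a/5,210+b/5,z)*1000).round(1)
print("bush",f(345,384,.049),"left fingertip",f(270,480,.0201),"right",f(432,445,.0201))
E
```

```text
bush [601.  -13.3  49. ] left fingertip [570.2 -25.3  20.1] right [632.3 -25.2  20.1]
```

```bash
python3 -m pendant '[[[0,-0.3,1],0,54],[[0,0,0],0,48],[[0,0,0],0,42],[[0,0,0],0,36],[[0,0,0],0,32],[[0,0,0],0,28],[[0,0,0],0,26],[[0,0,0],0,26]]' 20
python3 d.py 600.5 -12.5 18
```

```text
time_s: 10.15
position: [0.6015, -0.0125, 0.0185]
eef_rot: [2.243, 2.199, 0.001]
wrist_force: [0.3, -0.5, 1.1]
gripper_width: 0.32
pos [601.5 -12.5  18.5] xang 88.87 shift [-0.  -1.   0.5] len 1.2 width 30.06332839295089 F [ 0.3 -0.5  1.1] t 10.15
```

```bash
python3 -m pendant '[[[0,0,-5],0,26],[[0,0,-15],0,26],[[0,0,-30],0,26],[[0,0,-35],0,26],[[3,-10,-10],0,26],[[10,-20,0],0,26],[[20,-25,0],0,26],[[25,-25,0],0,26],[[28,-25,0],0,26],[[28,-20,0],0,26]]' 25
python3 d.py 445 165 60
```

```text
time_s: 11.15
position: [0.4771, 0.1048, 0.1141]
eef_rot: [2.244, 2.199, 0.0]
wrist_force: [-0.2, 0.2, -1.2]
gripper_width: 0.319
pos [477.1 104.8 114.1] xang 88.84 shift [ 59.6 -33.3  54.1] len 87.1 width 29.958110125056812 F [-0.2  0.2 -1.2] t 11.15
```

```bash
python3 -m pendant '[[[25,-12,0],0,26],[[23,-11,0],0,26],[[10,-5,10],0,26],[[2,-3,20],0,26],[[0,-1.5,24],0,26],[[0,0,20],0,26],[[0,0,10],0,26],[[0,0,6],0,26],[[0,0,3],0,26],[[0,0,0],0,26]]'
python3 d.py 445 165 17.5
```

```text
time_s: 12.15
position: [0.4476, 0.1645, 0.0207]
eef_rot: [2.243, 2.199, 0.001]
wrist_force: [-0.1, 0.4, -1.5]
gripper_width: 0.319
pos [447.6 164.5  20.7] xang 88.87 shift [ 0.4 -2.7  3.2] len 4.2 width 30.003975067395547 F [-0.1  0.4 -1.5] t 12.15
```

```bash
python3 -m pendant '[[[0,0,2],0,26],[[0,0,1.3],0,26],[[0,0,0],0,26],[[0,0,0],0,34],[[0,0,0],0,42],[[0,0,0],0,56],[[0,0,0],0,70],[[0,0,-10],0,70],[[0,0,-40],0,70],[[0,0,-50],0,70]]'
python3 d.py 598 56 150;python3 - <<'E'
from h import *
snap("side","s5");crop("s5","s5c",200,170,400,320,4)
E
```

```text
time_s: 13.15
position: [0.4452, 0.1643, 0.1169]
eef_rot: [-2.241, -2.197, 0.006]
wrist_force: [1.3, 0.6, 0.4]
gripper_width: 0.744
pos [445.2 164.3 116.9] xang 88.87 shift [-105.3  154.7  -33.8] len 190.2 width 69.90994381853278 F [1.3 0.6 0.4] t 13.15
```

View pics/s5c.png

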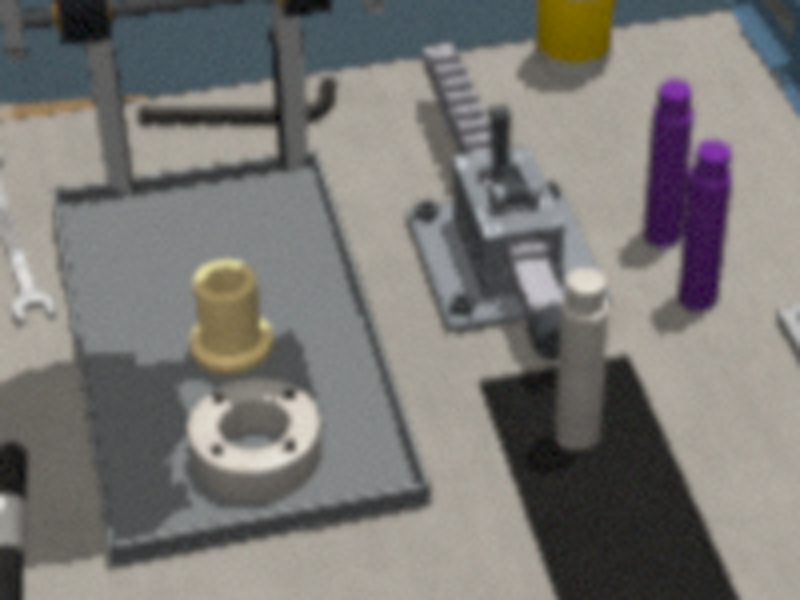

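The tray holds the ring at crop (255,430) and the bush at (230,320), both upright. Next is the punch.

```bash
python3 -m pendant '[[[0,0,-25],0,70],[[-10,16,-15],0,70],[[-20,28,0],0,70],[[-25,35,0],0,70],[[-23,34,0],0,70],[[-17,25,0],0,70],[[-10,15,0],0,70],[[0,2,0],0,60],[[0,0,0],0,60]]' 15
python3 d.py 598 55.5 50; python3 - <<'E'
from h import *
snap("side","s6");crop("s6","s6c",270,170,430,290,5)
E
```

```text
time_s: 14.1
position: [0.5999, 0.0568, 0.1572]
eef_rot: [-2.243, -2.199, 0.0]
wrist_force: [0.2, 0.3, -0.1]
gripper_width: 0.641
pos [599.9  56.8 157.2] xang 88.86 shift [ -1.3  -1.8 107.2] len 107.2 width 60.29428567071154 F [ 0.2  0.3 -0.1] t 14.1
```

View pics/s6c.png

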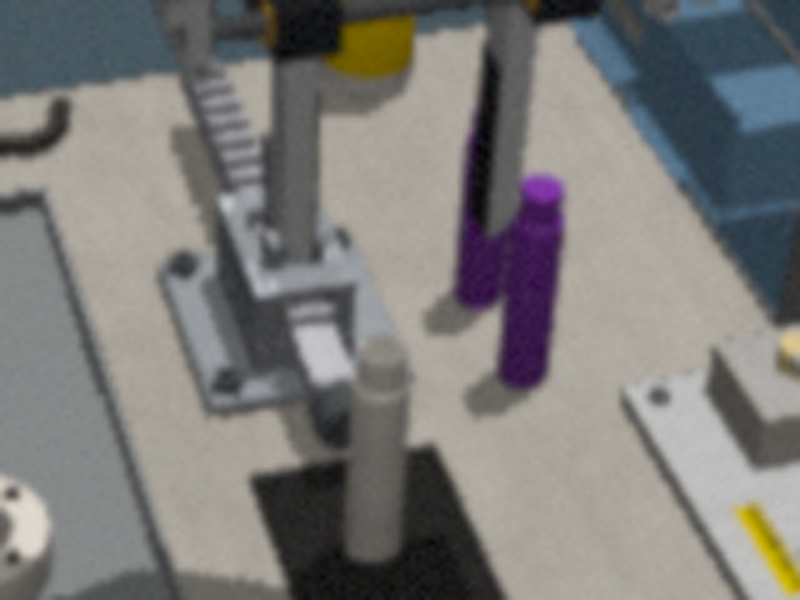

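```bash
python3 -m pendant '[[[-0.5,-1,25],0,60],[[-0.5,-0.5,25],0,60],[[0,0,25],0,60],[[0,0,20],0,60],[[0,0,12],0,60],[[0,0,7],0,60],[[0,0,3],0,60],[[0,0,0],0,60]]' 15
python3 d.py 598 55.5 40; python3 - <<'E'
from h import *
snap("side","s7");crop("s7","s7c",290,190,430,295,5)
E
```

```text
time_s: 14.95
position: [0.5988, 0.0558, 0.0406]
eef_rot: [2.242, 2.199, 0.001]
wrist_force: [-0.0, 0.2, 0.0]
gripper_width: 0.64
pos [598.8  55.8  40.6] xang 88.89 shift [-0.3 -0.8  0.6] len 1.0 width 60.142814906343865 F [-0.   0.2  0. ] t 14.95
```

View pics/s7c.png

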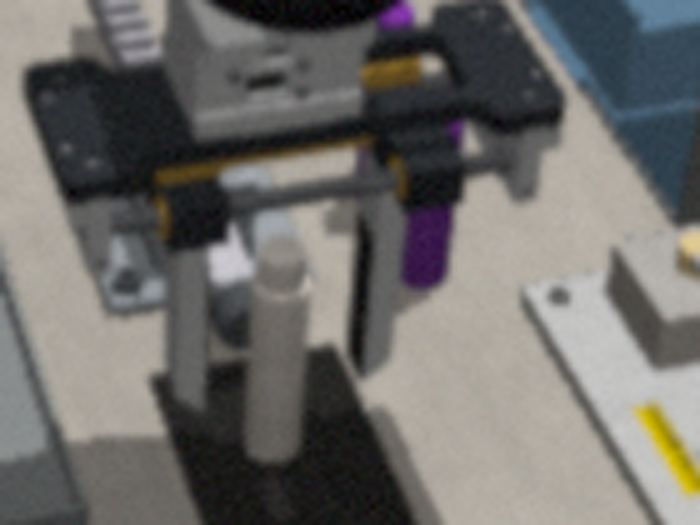

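```bash
python3 - <<'E'
from h import *
f=lambda a,b,z:(ray("side",290+a/5,190+b/5,z)*1000).round(1)
print("punch top",f(285,250,.104),"bottom front",f(272,464,.004),"L",f(207,405,.0406),"R",f(362,375,.0406))
E
```

```text
punch top [598.1  53.9 104. ] bottom front [594.1  43.6   4. ] L [567.7  46.1  40.6] R [629.2  45.9  40.6]
```

```bash
python3 -m pendant '[[[0,-0.5,0],0,50],[[0,0,0],0,40],[[0,0,0],0,32],[[0,0,0],0,26],[[0,0,0],0,22],[[0,0,0],0,18],[[0,0,0],0,16],[[0,0,0],0,16]]' 15
python3 d.py 598 55.5 40
```

```text
time_s: 15.8
position: [0.5982, 0.0556, 0.0401]
eef_rot: [2.243, 2.199, 0.0]
wrist_force: [0.0, 0.6, 1.0]
gripper_width: 0.231
pos [598.2  55.6  40.1] xang 88.88 shift [-0.1 -0.2  0.1] len 0.3 width 21.74539838609137 F [0.  0.6 1. ] t 15.8
```

```bash
python3 -m pendant '[[[0,0,-5],0,16],[[0,0,-15],0,16],[[0,0,-30],0,16],[[0,0,-25],0,16],[[0,-15,-5],0,16],[[8,-25,0],0,16],[[18,-28,0],0,16],[[28,-28,0],0,16],[[30,-25,0],0,16],[[30,-20,0],0,16]]' 20
python3 d.py 445 245 39.1
```

```text
time_s: 16.8
position: [0.458, 0.1733, 0.121]
eef_rot: [2.243, 2.199, 0.001]
wrist_force: [0.6, 0.8, -2.6]
gripper_width: 0.231
pos [458.  173.3 121. ] xang 88.85 shift [ 71.5 -14.5  81.9] len 109.6 width 21.7130611751237 F [ 0.6  0.8 -2.6] t 16.8
```

```bash
python3 -m pendant '[[[28,-4,0],0,16],[[24,-4,0],0,16],[[13,-2,5],0,16],[[4,-1,16],0,16],[[0,0,20],0,16],[[0,0,18],0,16],[[0,0,10],0,16],[[0,0,6],0,16],[[0,0,3],0,16],[[0,0,0],0,16]]'
python3 d.py 445 245 39.1
```

```text
time_s: 17.8
position: [0.45, 0.2415, 0.0423]
eef_rot: [2.243, 2.199, 0.0]
wrist_force: [0.4, 0.2, -1.4]
gripper_width: 0.23
pos [450.  241.5  42.3] xang 88.86 shift [ 3.4 -5.1  3.2] len 6.9 width 21.6247576749227 F [ 0.4  0.2 -1.4] t 17.8
```

```bash
python3 -m pendant '[[[0,0,2],0,16],[[0,0,1.3],0,16],[[0,0,0],0,16]]'
python3 d.py 450 241.5 39.1
python3 -m pendant '[[[0,0,0],0,24],[[0,0,0],0,30],[[0,0,0],0,40],[[0,0,0],0,50],[[0,0,-20],0,50],[[0,0,-40],0,50],[[0,0,-40],0,50]]'
python3 d.py 603 213 105;python3 - <<'E'
from h import *
snap("side","s8");crop("s8","s8c",200,170,400,320,4)
snap("top","t8");crop("t8","t8c",180,180,380,330,4)
E
```

```text
time_s: 18.1
position: [0.4501, 0.2417, 0.0391]
eef_rot: [2.243, 2.199, 0.001]
wrist_force: [0.3, -0.5, -1.4]
gripper_width: 0.23
pos [450.1 241.7  39.1] xang 88.88 shift [-0.2 -0.   0. ] len 0.2 width 21.6167012773635 F [ 0.3 -0.5 -1.4] t 18.1
time_s: 18.8
position: [0.4489, 0.2413, 0.1393]
eef_rot: [-2.242, -2.199, 0.003]
wrist_force: [0.0, -0.2, 0.3]
gripper_width: 0.53
pos [448.9 241.3 139.3] xang 88.87 shift [-25.3 154.7  34. ] len 160.4 width 49.80546816911431 F [ 0.  -0.2  0.3] t 18.8
```

View pics/s8c.png

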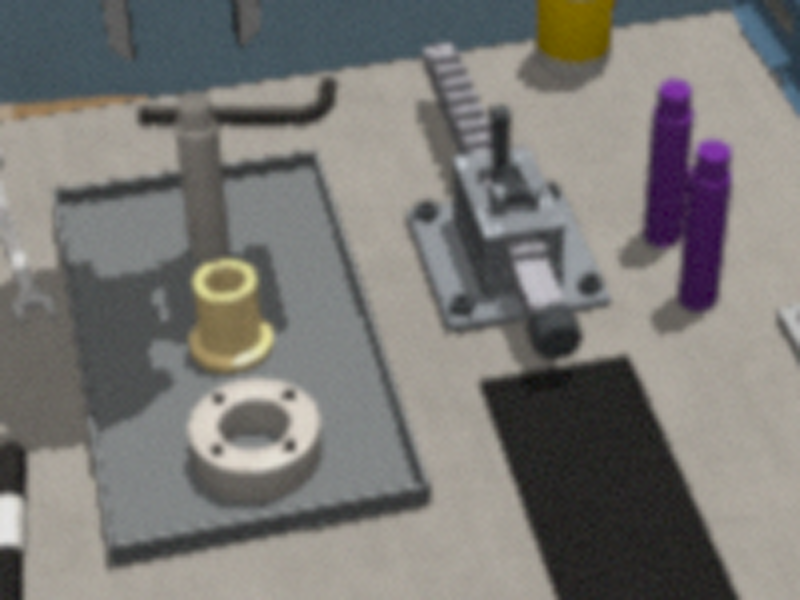

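View pics/t8c.png

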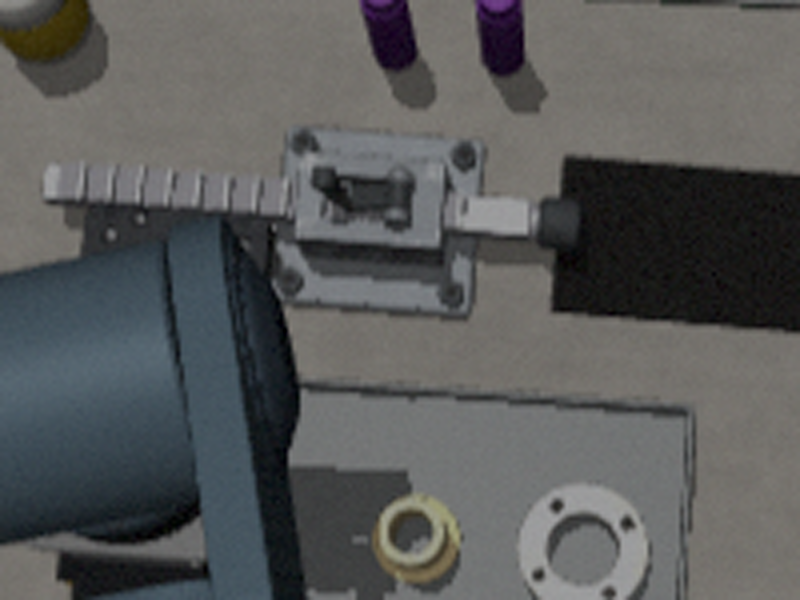

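Side view: all three tools stand in the tray, the mat is clear, and the pawl tab is at crop (500,130). Next is the pawl.

```bash
python3 -m pendant '[[[-3,16,0],0,40],[[-4,28,0],0,40],[[-5,34,0],0,40],[[-5,32,0],0,40],[[-4,24,0],0,40],[[-3,14,0],0,40],[[-1,7,10],0,36],[[0,0,10],0,36],[[0,0,0],0,36]]' 10
python3 d.py 603 213 65; python3 - <<'E'
from h import *
snap("side","s9");crop("s9","s9c",220,130,380,250,5)
E
```

```text
time_s: 19.8
position: [0.6017, 0.2134, 0.1155]
eef_rot: [-2.24, -2.198, 0.007]
wrist_force: [-0.1, -0.6, 0.2]
gripper_width: 0.383
pos [601.7 213.4 115.5] xang 88.89 shift [-0.3  1.6 50.5] len 50.5 width 36.01439147541307 F [-0.1 -0.6  0.2] t 19.8
```

View pics/s9c.png

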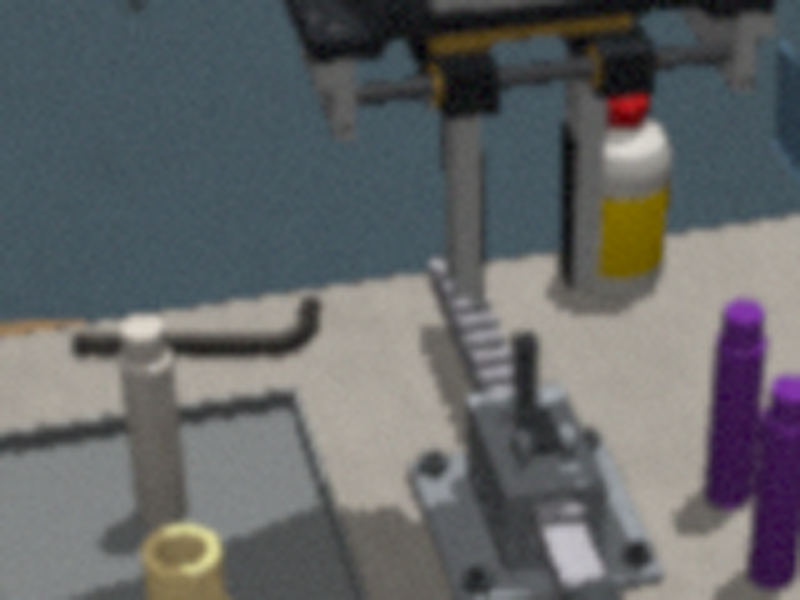

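```bash
python3 -m pendant '[[[0,0.4,15],0,34],[[0,0.4,15],0,34],[[0,0.4,10],0,34],[[0,0,6],0,34],[[0,0,3],0,34],[[0,0,1],0,34],[[0,0,0],0,34]]' 8
python3 d.py 603 213 65; python3 - <<'E'
from h import *
snap("side","s10");crop("s10","s10c",260,150,380,240,6)
E
```

```text
time_s: 20.55
position: [0.6056, 0.2136, 0.0691]
eef_rot: [2.243, 2.199, 0.001]
wrist_force: [0.5, 0.2, 0.2]
gripper_width: 0.364
pos [605.6 213.6  69.1] xang 88.88 shift [-0.6 -2.6  4.1] len 4.9 width 34.18456157588563 F [0.5 0.2 0.2] t 20.55
```

View pics/s10c.png

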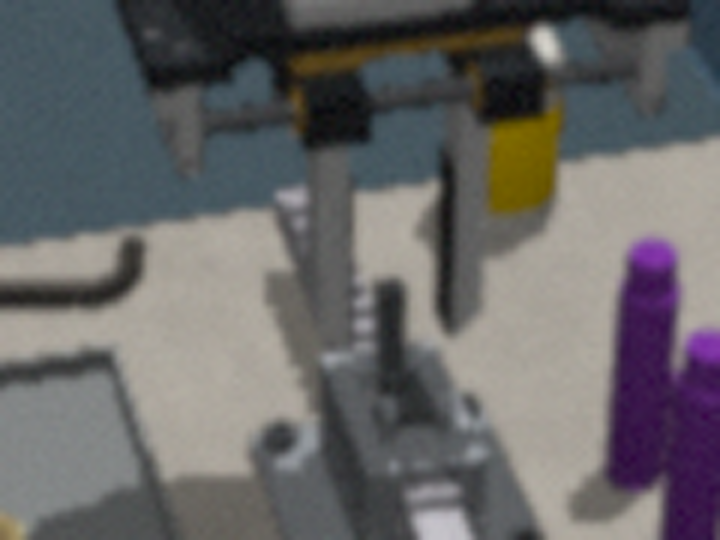

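```bash
python3 -m pendant '[[[0,-2.2,3],0,28],[[0,0,0],0,22],[[0,0,0],0,16],[[0,0,0],0,10],[[0,0,0],0,6],[[0,0,0],0,5],[[0,0,0],0,5]]' 8
python3 d.py 603 213 65; python3 - <<'E'
from h import *
snap("side","s11");crop("s11","s11c",260,150,380,240,6)
E
```

```text
time_s: 21.3
position: [0.6041, 0.2135, 0.0661]
eef_rot: [2.242, 2.198, 0.003]
wrist_force: [5.4, 0.4, -2.3]
gripper_width: 0.106
pos [604.1 213.5  66.1] xang 88.87 shift [-0.5 -1.1  1.1] len 1.7 width 10.008141153630076 F [ 5.4  0.4 -2.3] t 21.3
```

View pics/s11c.png

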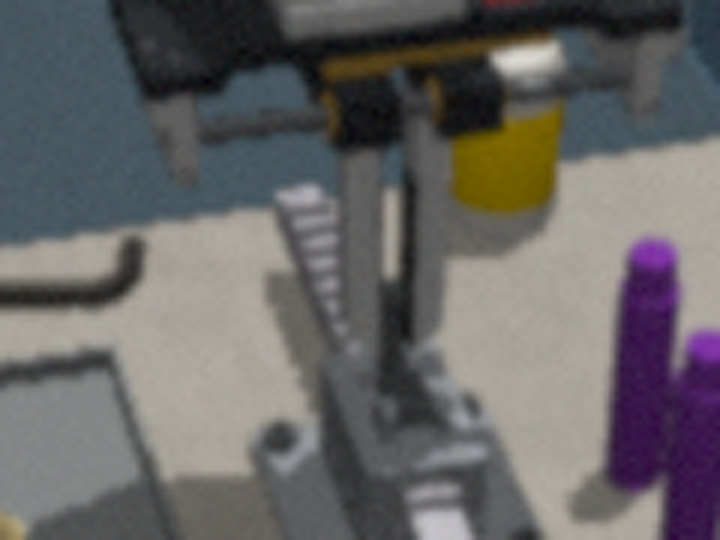

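```bash
python3 -m pendant '[[[0,0.7,0],0,5],[[-2.6,0,-2.7],0,5],[[-2.7,0,-2.6],0,5],[[-3,0,-2.2],0,5],[[-3,0,-2],0,5],[[-3.3,0,-1.6],0,5],[[-3.4,0,-1.5],0,5],[[-3.6,0,-1],0,5],[[-3.6,0,-1],0,5],[[0,0,0],0,5]]' 10
python3 d.py 603 188.5 80.7; python3 - <<'E'
from h import *
snap("side","s12");crop("s12","s12c",260,150,380,240,6)
E
```

```text
time_s: 22.35
position: [0.6036, 0.1878, 0.081]
eef_rot: [2.243, 2.199, -0.0]
wrist_force: [2.2, 2.4, 4.6]
gripper_width: 0.105
pos [603.6 187.8  81. ] xang 88.86 shift [ 0.7 -0.6  0.3] len 1.0 width 9.911975527097647 F [2.2 2.4 4.6] t 22.35
```

View pics/s12c.png

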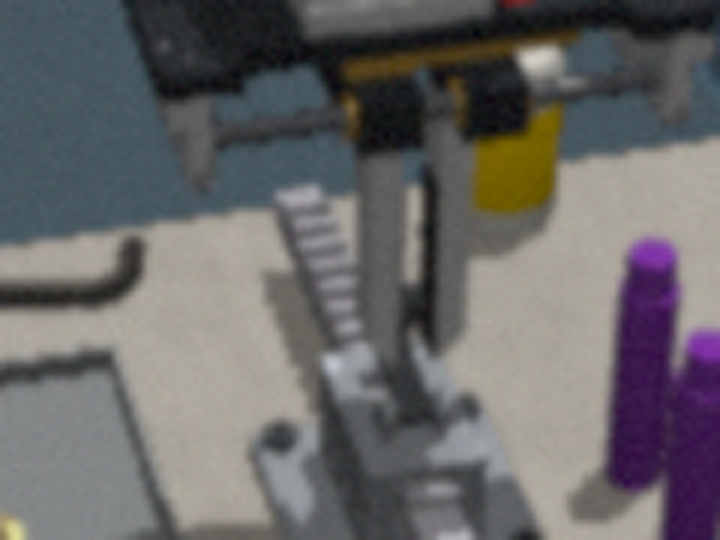

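```bash
python3 -m pendant '[[[-3.6,0,-0.6],0,5],[[-3.7,0,-0.3],0,5],[[-3.7,0,0.1],0,5],[[-3.6,0,0.5],0,5],[[-3.6,0,0.9],0,5],[[-3.6,0,1.1],0,5],[[-3.4,0,1.4],0,5],[[-3.3,0,1.7],0,5],[[0,0,0],0,5]]'
python3 d.py 603 159.8 75; python3 - <<'E'
from h import *
snap("side","s13");crop("s13","s13c",260,150,380,240,6)
E
```

```text
time_s: 23.3
position: [0.6028, 0.1587, 0.0753]
eef_rot: [2.243, 2.199, -0.002]
wrist_force: [2.4, -2.4, 5.3]
gripper_width: 0.102
pos [602.8 158.7  75.3] xang 88.85 shift [1.1 0.1 0.3] len 1.2 width 9.621022905531857 F [ 2.4 -2.4  5.3] t 23.3
```

View pics/s13c.png

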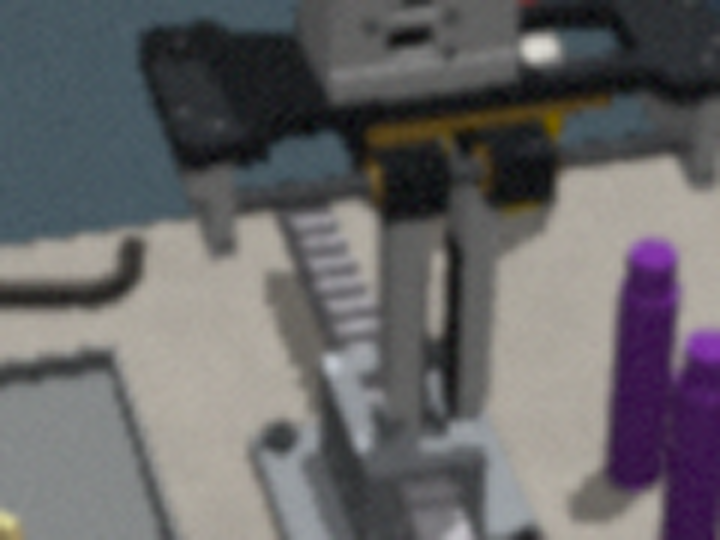

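```bash
python3 -m pendant '[[[-3.2,0,1.8],0,5],[[-3.0,0,2.1],0,5],[[-2.8,0,2.4],0,5],[[-2.5,0,2.6],0,5],[[-1.3,0,1.4],0,5],[[-1.2,0,1.4],0,5],[[0,0,0],0,5]]'
python3 d.py 603 146 64
python3 -m pendant '[[[0,0,0],0,12],[[0,0,0],0,16],[[0,0,0],0,24],[[0,0,-15],0,30],[[0,0,-40],0,40],[[0,0,-40],0,40],[[0,0,-40],0,40]]'
python3 - <<'E'
from h import *
snap("side","s14");crop("s14","s14c",260,150,380,240,6)
E
```

```text
time_s: 24.05
position: [0.6025, 0.1458, 0.0635]
eef_rot: [-2.243, -2.199, 0.0]
wrist_force: [4.3, -0.9, 1.5]
gripper_width: 0.106
pos [602.5 145.8  63.5] xang 88.87 shift [ 0.2  0.5 -0.5] len 0.8 width 9.969116223934074 F [ 4.3 -0.9  1.5] t 24.05
time_s: 24.75
position: [0.602, 0.1461, 0.2011]
eef_rot: [-2.242, -2.199, 0.0]
wrist_force: [0.7, -0.0, -0.6]
gripper_width: 0.424
```

View pics/s14c.png

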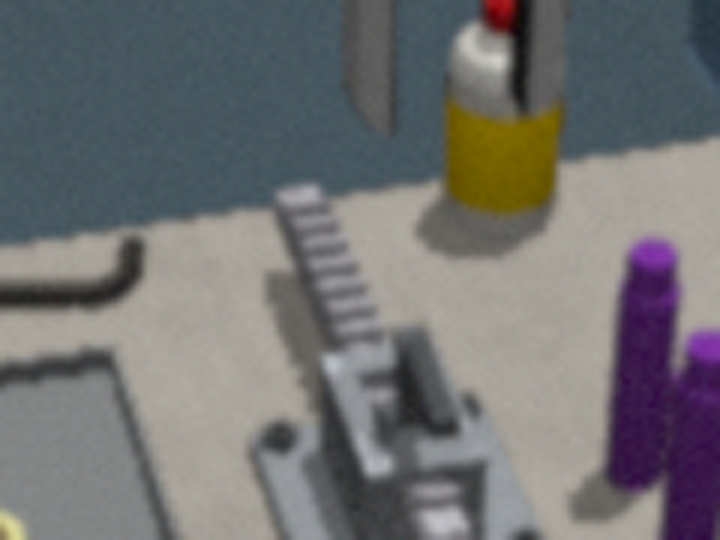

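```bash
python3 - <<'E'
from h import *
for n,P in [("hinge",(.603,.181,.058)),("tab mid",(.603,.1535,.0826)),("tip",(.603,.140,.078)),("down mid",(.603,.213,.076)),("down tip",(.603,.213,.09)),("90 mid",(.603,.163,.09)),("90tip",(.603,.149,.09))]:
    u,v=proj("side",P);print(n,round((u-260)*6),round((v-150)*6))
E
```

```text
hinge 414 405
tab mid 439 396
tip 451 432
down mid 389 310
down tip 390 277
90 mid 432 362
90tip 444 387
```

The pawl tip is at crop (450,430), where the model puts it when fully back. Next is the knob.

```bash
python3 -m pendant '[[[-14,0,0],0,60],[[-16,0,0],0,60],[[-8,0,10],0,60],[[-2,0,30],0,60],[[0,0,35],0,60],[[0,0,30],0,60],[[0,0,20],0,60],[[0,0,10],0,60],[[0,0,0],0,60]]' 15
python3 d.py 601.3 106 12; python3 - <<'E'
from h import *
snap("side","s15");crop("s15","s15c",270,160,410,265,5)
E
```

```text
time_s: 25.7
position: [0.5995, 0.1053, 0.0608]
eef_rot: [-2.241, -2.196, 0.006]
wrist_force: [0.2, -0.5, -0.3]
gripper_width: 0.637
pos [599.5 105.3  60.8] xang 88.83 shift [ 0.7  2.1 48.8] len 48.8 width 59.91537172443734 F [ 0.2 -0.5 -0.3] t 25.7
```

View pics/s15c.png

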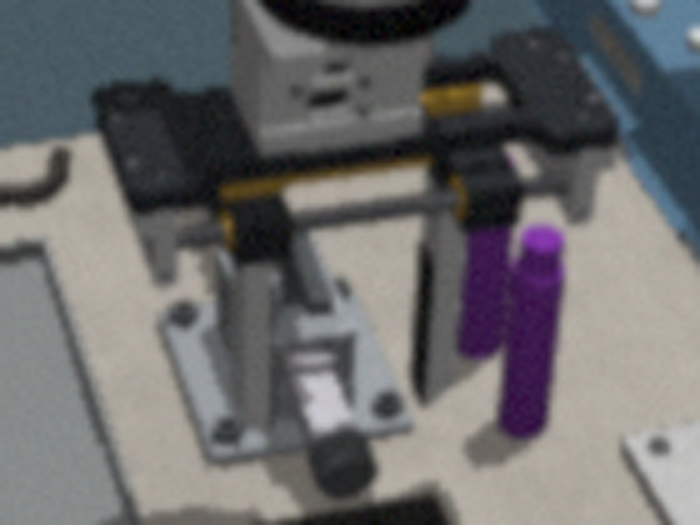

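```bash
python3 - <<'E'
from h import *
for P in [(.68,.100,.158),(.68,.110,.158),(.688,.105,.158),(.6,.0973,.158),(.512,.105,.158)]:
    u,v=proj("side",P);print(P,round((u-270)*5),round((v-160)*5))
for n,u,v,z in [("p1 top",276,175,.1),("p2 top",304,177,.1)]: print(n,ray("top",u,v,z)*1000)
p,d=load("t8");h=cv2.cvtColor(p,cv2.COLOR_BGR2HSV);m=cv2.inRange(h,(130,80,30),(160,255,255))
n,l,s,c=cv2.connectedComponentsWithStats(m);print(s,c)
E
```

```text
(0.68, 0.1, 0.158) 563 172
(0.68, 0.11, 0.158) 553 157
(0.688, 0.105, 0.158) 578 161
(0.6, 0.0973, 0.158) 359 210
(0.512, 0.105, 0.158) 116 236
p1 top [696.2748463  192.43061568 100.        ]
p2 top [695.15654764 140.49055893 100.        ]
[[     0      0    640    480 306746]
 [   270    173     14     25    228]
 [   299    174     12     25    226]] [[319.54294433 239.58114857]
 [276.4122807  184.02631579]
 [304.68141593 185.32300885]]
```

```bash
python3 -m pendant '[[[0,0.5,15],0,56],[[0,0.5,13],0,56],[[0,0,8],0,56],[[0,0,5],0,50],[[0,0,2],0,44],[[0,0,0],0,40]]' 15
python3 d.py 601.3 106 16; python3 - <<'E'
from h import *
snap("side","s16");crop("s16","s16c",270,160,410,265,5)
E
```

```text
time_s: 26.35
position: [0.6027, 0.1059, 0.0207]
eef_rot: [-2.243, -2.2, 0.0]
wrist_force: [-0.1, 1.1, -0.4]
gripper_width: 0.435
pos [602.7 105.9  20.7] xang 88.88 shift [ 0.1 -1.4  4.7] len 4.9 width 40.87682889751116 F [-0.1  1.1 -0.4] t 26.35
```

View pics/s16c.png

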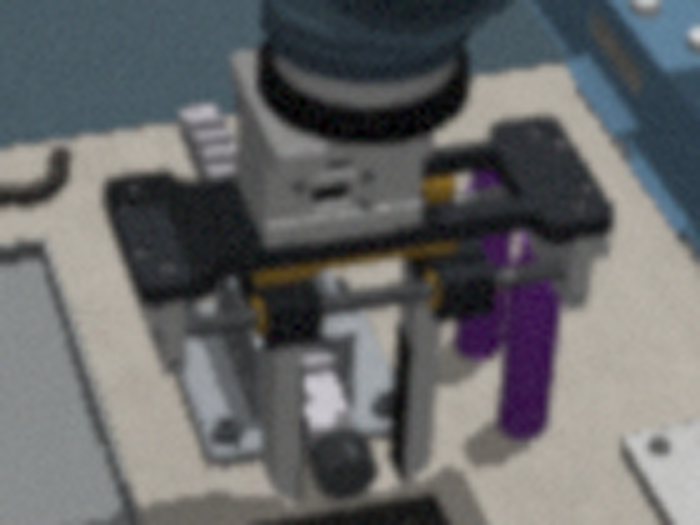

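```bash
python3 -m pendant '[[[0,-1.2,2],0,36],[[0,0,1],0,30],[[0,0,0],0,24],[[0,0,0],0,22],[[0,0,0],0,20],[[0,0,0],0,20]]' 20
python3 d.py 601.3 106 16
```

```text
time_s: 27.0
position: [0.6016, 0.1059, 0.0179]
eef_rot: [2.243, 2.2, 0.0]
wrist_force: [0.3, 0.1, 0.2]
gripper_width: 0.268
pos [601.6 105.9  17.9] xang 88.88 shift [ 0.1 -0.3  1.9] len 2.0 width 25.154376293958506 F [0.3 0.1 0.2] t 27.0
```

```bash
python3 -m pendant '[[[-2,0,0],0,20],[[-5,0,0],0,20],[[-8,0,0],0,20],[[-10,0,0],0,20],[[0,0,0],0,20]]' 30
python3 d.py 601.3 -14 18
```

```text
time_s: 27.5
position: [0.601, 0.0791, 0.0178]
eef_rot: [2.244, 2.198, -0.002]
wrist_force: [-0.4, -1.7, -0.1]
gripper_width: 0.267
pos [601.   79.1  17.8] xang 88.81 shift [-93.    2.2  -0.1] len 93.1 width 25.08533400138385 F [-0.4 -1.7 -0.1] t 27.5
```

```bash
python3 -m pendant '[[[-8,0,0],0,20],[[-14,0,0],0,20],[[-16,0,0],0,20],[[-16,0,0],0,20],[[-14,0,0],0,20],[[-12,0,0],0,20],[[-8,0,0],0,20],[[-4,0,0],0,20],[[0,0,0],0,20]]'
python3 d.py 601.3 -14 18;python3 - <<'E'
from h import *
snap("side","s17");crop("s17","s17c",250,160,410,280,5)
snap("top","t17");crop("t17","t17c",180,180,400,330,3)
E
```

```text
time_s: 28.4
position: [0.5993, -0.0118, 0.0179]
eef_rot: [2.243, 2.199, -0.001]
wrist_force: [0.1, -1.8, -0.2]
gripper_width: 0.264
pos [599.3 -11.8  17.9] xang 88.86 shift [-2.1  2.1 -0.1] len 3.0 width 24.84068535800288 F [ 0.1 -1.8 -0.2] t 28.4
```

View pics/s17c.png

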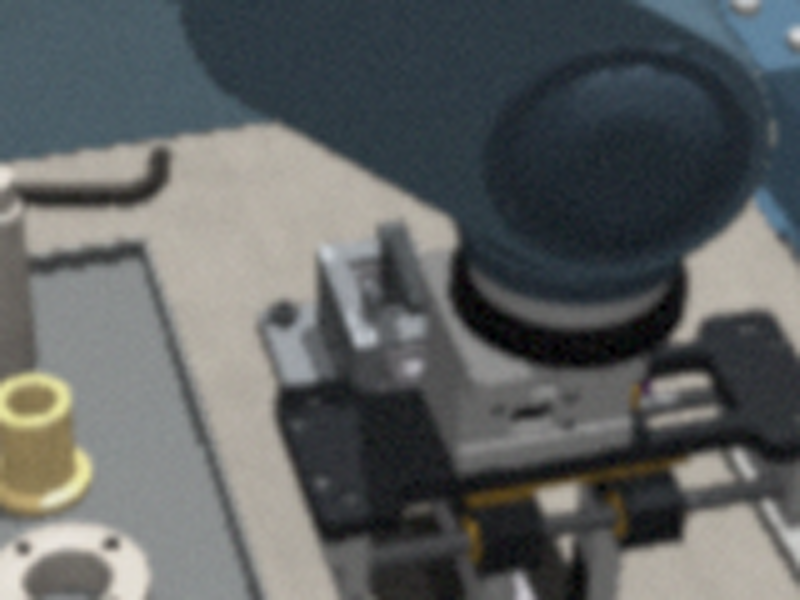

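View pics/t17c.png

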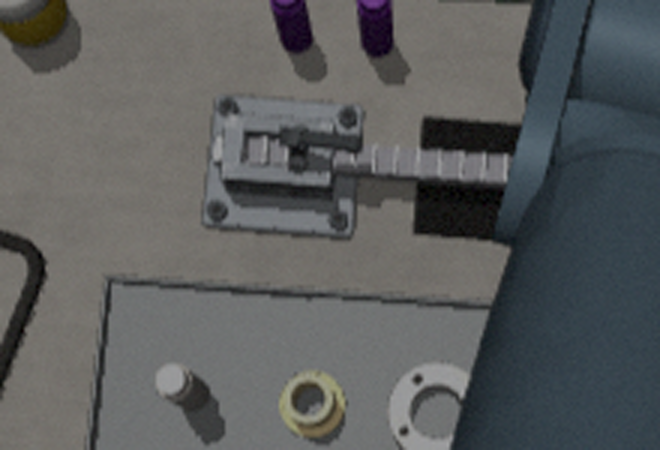

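```bash
python3 -m pendant '[[[-6,0.3,0],0,20],[[-6,0,0],0,20],[[-3,0,0],0,20],[[0,0,0],0,20],[[0,0,0],0,26],[[0,0,0],0,34],[[0,0,0],0,44],[[0,0,-20],0,50],[[0,0,-30],0,60],[[0,0,-30],0,60]]'
python3 d.py 600.8 95 60
```

```text
time_s: 29.5
position: [0.5989, -0.0259, 0.0985]
eef_rot: [-2.242, -2.199, 0.001]
wrist_force: [-0.0, 0.0, 0.3]
gripper_width: 0.631
pos [598.9 -25.9  98.5] xang 88.88 shift [120.9  -0.4  38.6] len 126.9 width 59.325135703653245 F [-0.   0.   0.3] t 29.5
```

```bash
python3 -m pendant '[[[14,0,0],0,60],[[22,0,0],0,60],[[24,0,0],0,60],[[24,0,0],0,60],[[20,0,0],0,60],[[12,0,0],0,60],[[5,0,5],0,60],[[0,0,10],0,60],[[0,0,0],0,50]]'
python3 d.py 600.5 95 14;python3 - <<'E'
from h import *
snap("side","s18");crop("s18","s18c",260,160,420,280,5)
snap("top","t18");crop("t18","t18c",180,180,400,330,3)
E
```

```text
time_s: 30.4
position: [0.6001, 0.0944, 0.0804]
eef_rot: [-2.242, -2.197, 0.004]
wrist_force: [-0.5, -0.0, 1.1]
gripper_width: 0.585
pos [600.1  94.4  80.4] xang 88.85 shift [ 0.6  0.6 66.4] len 66.4 width 54.952509571155716 F [-0.5 -0.   1.1] t 30.4
```

View pics/s18c.png

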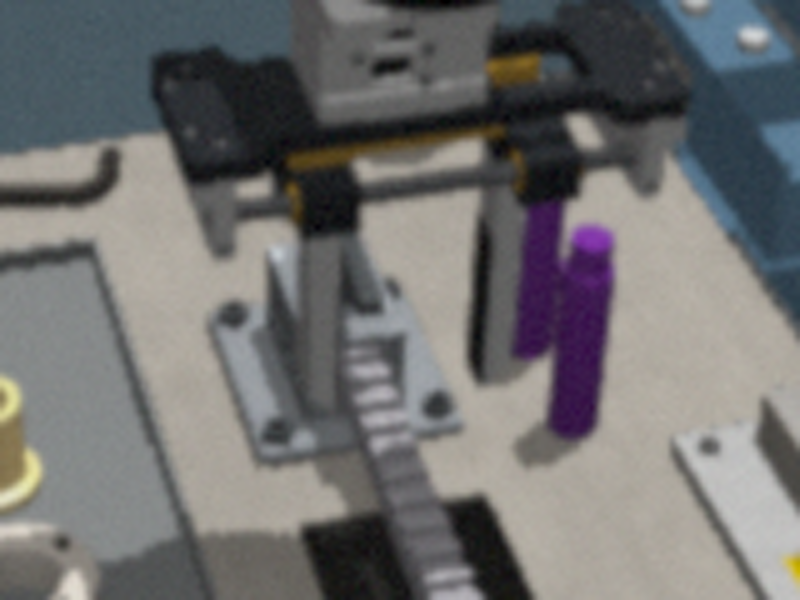

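View pics/t18c.png

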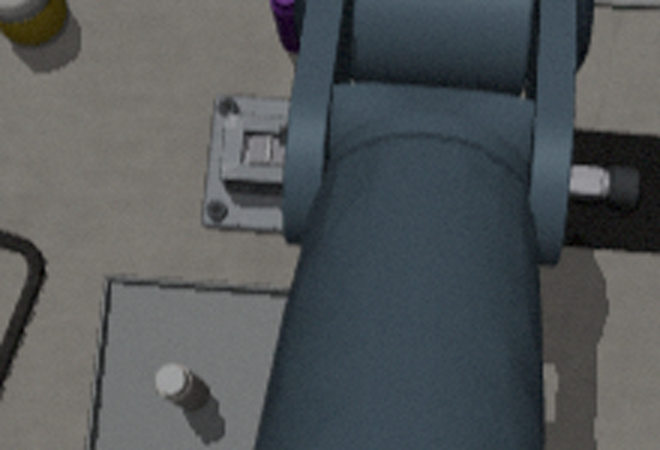

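```bash
python3 - <<'E'
from h import *
for z in (.02,.03): print([ (ray("top",180+a/3,180+b/3,z)*1000).round(1) for a,b in [(640,187),(611,184)]])
f=lambda a,b,z:(ray("side",260+a/5,160+b/5,z)*1000).round(1)
print(f(393,438,.043),f(458,580,.04),f(365,358,.043))
E
```

```text
[array([598.4, -37.2,  20. ]), array([599.4, -18.4,  20. ])]
[array([596.2, -36. ,  30. ]), array([597.1, -17.3,  30. ])]
[599.6 102.6  43. ] [600.2  24.1  40. ] [603.2 152.4  43. ]
```

```bash
python3 -m pendant '[[[-0.6,0,15],0,46],[[-0.6,0,18],0,46],[[0,0,15],0,46],[[0,0,10],0,46],[[0,0,5],0,46],[[0,0,3],0,46],[[0,0,0],0,46]]' 15
python3 d.py 600.3 93 14;python3 - <<'E'
from h import *
snap("side","s19");crop("s19","s19c",260,160,420,280,5)
E
```

```text
time_s: 31.2
position: [0.6017, 0.0937, 0.0168]
eef_rot: [2.243, 2.2, 0.0]
wrist_force: [-0.5, 1.5, -0.5]
gripper_width: 0.489
pos [601.7  93.7  16.8] xang 88.88 shift [-0.7 -1.4  2.8] len 3.2 width 45.98471755263018 F [-0.5  1.5 -0.5] t 31.2
```

View pics/s19c.png

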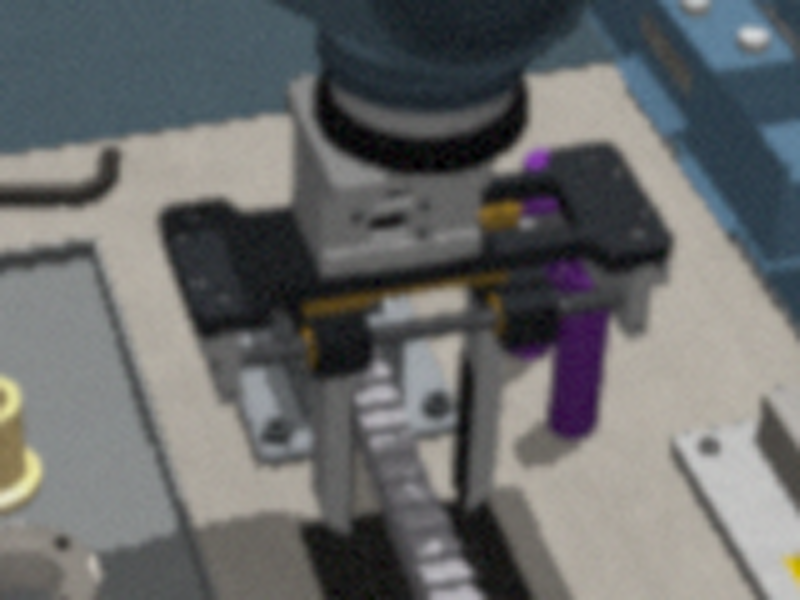

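```bash
python3 -m pendant '[[[0,-1,2.5],0,38],[[0,0,0],0,30],[[0,0,0],0,24],[[0,0,0],0,18],[[0,0,0],0,14],[[0,0,0],0,12],[[0,0,0],0,12]]' 25
python3 d.py 600.3 93 14
```

```text
time_s: 31.95
position: [0.601, 0.0936, 0.0146]
eef_rot: [2.243, 2.199, 0.001]
wrist_force: [2.5, 0.2, 0.9]
gripper_width: 0.188
pos [601.   93.6  14.6] xang 88.87 shift [-0.7 -0.7  0.6] len 1.2 width 17.654392543581448 F [2.5 0.2 0.9] t 31.95
```

```bash
python3 -m pendant '[[[-3,-0.3,-0.8],0,12],[[-8,0,0],0,12],[[-12,0,0],0,12],[[-14,0,0],0,12],[[-14,0,0],0,12],[[-14,0,0],0,12],[[-12,0,0],0,12],[[-10,0,0],0,12],[[-7,0,0],0,12],[[0,0,0],0,12]]' 45
python3 d.py 600.3 0 14;python3 - <<'E'
from h import *
snap("side","s20");crop("s20","s20c",260,160,420,280,5)
snap("top","t20");crop("t20","t20c",180,180,440,330,3)
E
```

```text
time_s: 32.95
position: [0.5985, -0.0012, 0.0152]
eef_rot: [2.244, 2.198, -0.0]
wrist_force: [-0.0, -1.4, -2.8]
gripper_width: 0.185
pos [598.5  -1.2  15.2] xang 88.81 shift [1.3 1.8 1.2] len 2.5 width 17.378177101465504 F [-0.  -1.4 -2.8] t 32.95
```

View pics/s20c.png

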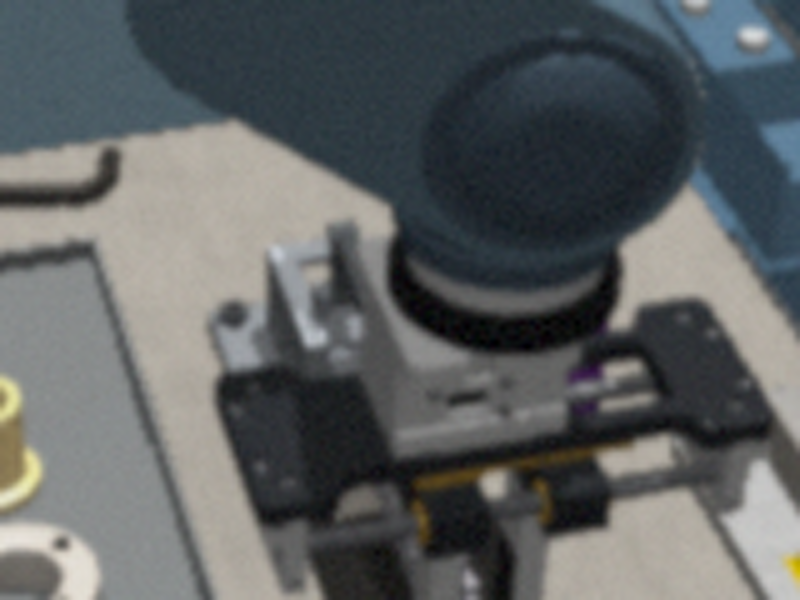

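View pics/t20c.png

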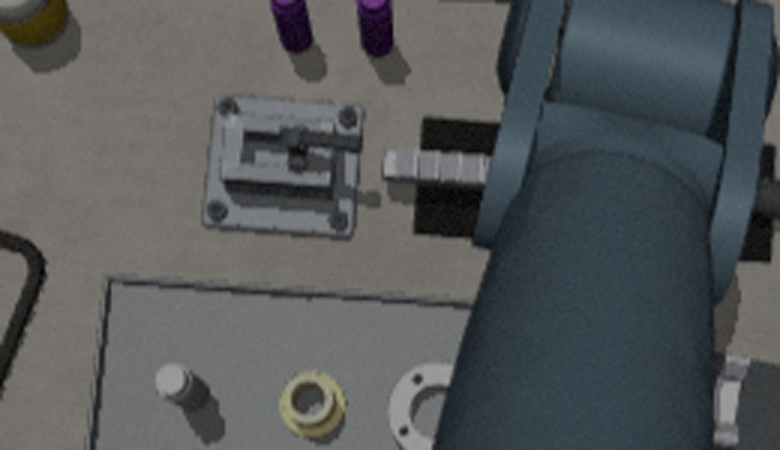

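```bash
python3 -m pendant '[[[0,0,-5],0,12],[[0,0,-15],0,12],[[0,0,-25],0,12],[[0,0,-30],0,12],[[0,0,-20],0,12],[[0,0,-5],0,12]]' 
python3 - <<'E'
from h import *
print([(ray("top",180+a/3,180+b/3,.044)*1000).round(1) for a,b in [(383,164)]])
snap("side","s21");crop("s21","s21c",260,160,460,310,4)
snap("top","t21");crop("t21","t21c",280,180,480,330,4)
E
python3 d.py 453.2 -154.3 112
```

```text
time_s: 33.65
position: [0.6008, -0.0003, 0.1197]
eef_rot: [2.238, 2.196, 0.007]
wrist_force: [0.3, -0.1, -2.0]
gripper_width: 0.187
[array([599.2, 129.3,  44. ])]
pos [ 5.992e+02 -1.000e-01  1.167e+02] xang 88.9 shift [-156.9 -143.1    4.4] len 212.4 width 17.504100877866936 F [-0.6  0.6 -3.7] t 33.75
```

View pics/s21c.png

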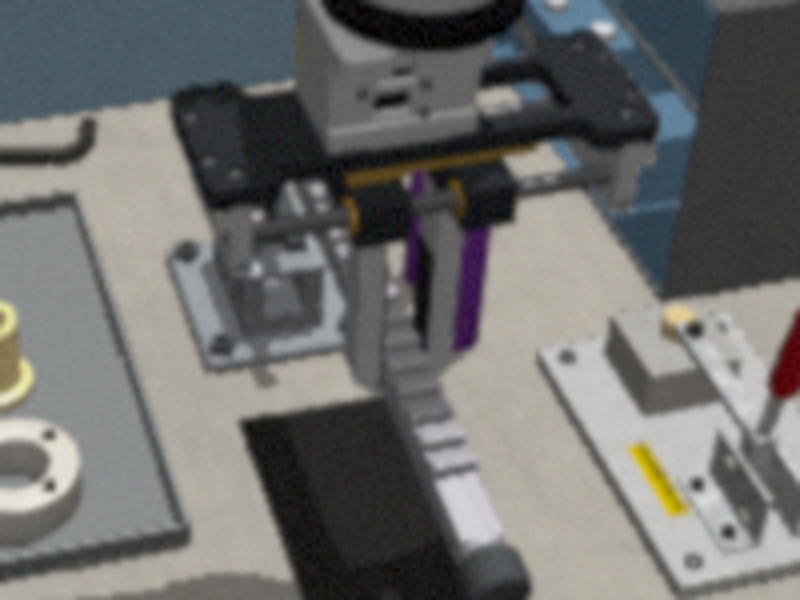

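View pics/t21c.png

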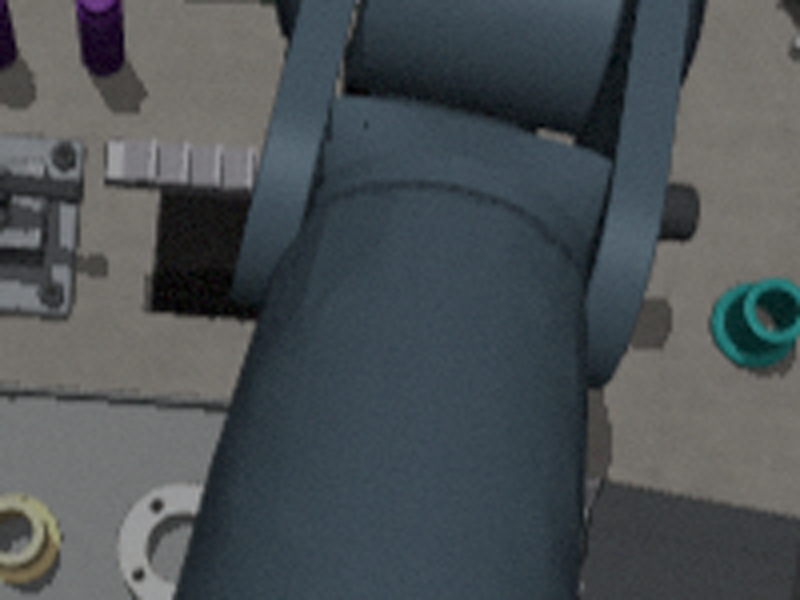

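```bash
python3 - <<'E'
from h import *
p,d=load("t21");w=cloud("top",d)
for a,b in [(135,155),(170,158),(205,162),(240,165),(680,205),(685,212)]:
    print((w[180+b//4,280+a//4]*1000).round(1))
print((ray("top",280+106/4,180+162/4,.14)*1000).round(1),(ray("top",280+698/4,180+212/4,.125)*1000).round(1))
E
```

```text
[605.6 118.1 147.3]
[605.2 102.5 145.1]
[603.6  86.9 147.8]
[602.5  71.3 148.2]
[ 597.8 -120.5  136.9]
[ 595.9 -123.7  130.6]
[602.4 129.4 140. ] [ 597.6 -131.1  125. ]
```

```bash
python3 -m pendant '[[[-10,-9,0],0,12],[[-18,-17,0],0,12],[[-24,-22,0],0,12],[[-26,-24,0],0,12],[[-26,-24,0],0,12],[[-22,-20,0],0,12],[[-16,-14,0],0,12],[[-8,-7,0],0,12],[[0,0,0],0.06,12],[[0,0,0],0.058,12]]' 
python3 d.py 453.2 -154.3 70;python3 - <<'E'
from h import *
snap("side","s22");crop("s22","s22c",240,290,440,440,4)
snap("top","t22");crop("t22","t22c",350,230,550,380,4)
E
```

```text
time_s: 34.75
position: [0.4576, -0.1475, 0.1142]
eef_rot: [-2.371, -2.059, 0.001]
wrist_force: [0.1, -0.0, -2.7]
gripper_width: 0.187
pos [ 457.6 -147.5  114.2] xang 81.94 shift [-7.4 -3.3 44.2] len 44.9 width 17.5561684328481 F [ 0.1 -0.  -2.7] t 34.75
```

View pics/s22c.png

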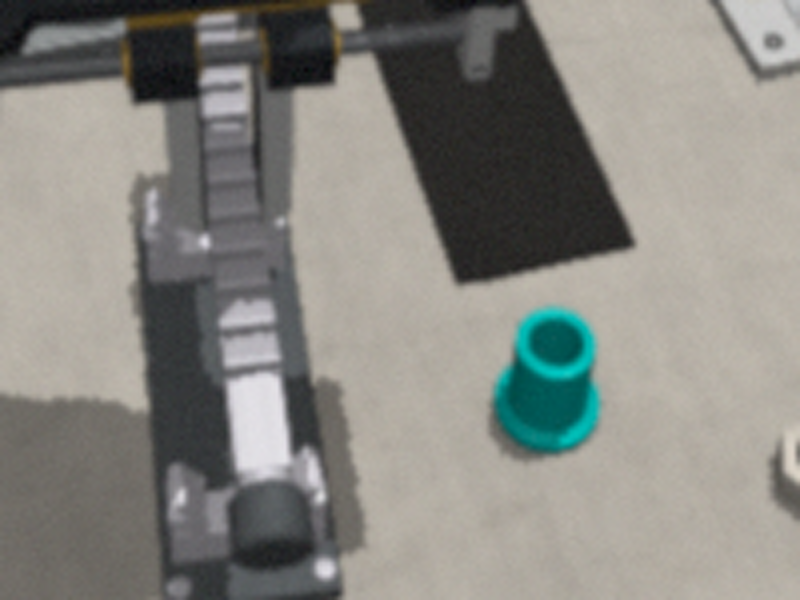

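View pics/t22c.png

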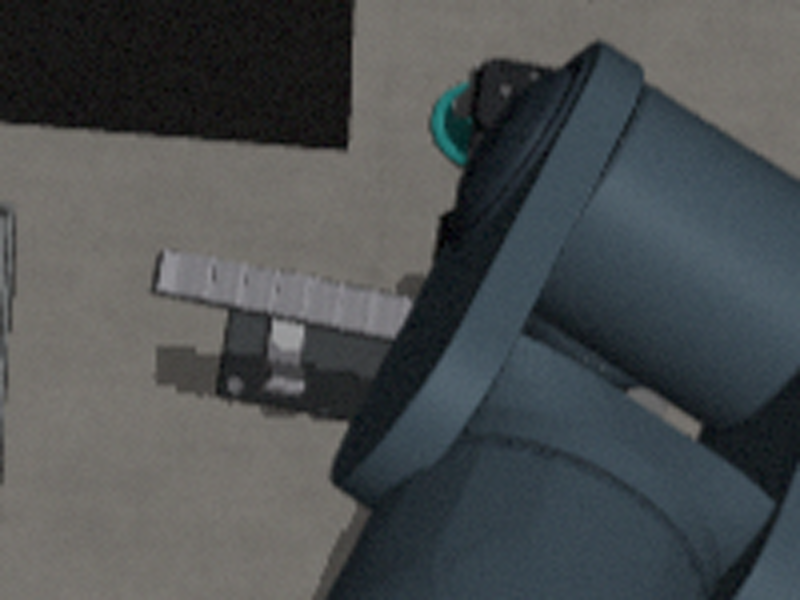

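```bash
python3 -m pendant '[[[-3.7,-1.6,0],0,12],[[-3.7,-1.7,5],0,12],[[0,0,15],0,12],[[0,0,15],0,12],[[0,0,10],0,12],[[0,0,5],0,12],[[0,0,0],0,12],[[0,0,0],0,12]]' 
python3 d.py 453.2 -154.3 60;python3 - <<'E'
from h import *
snap("side","s23");crop("s23","s23c",240,290,400,430,5)
snap("top","t23");crop("t23","t23c",370,260,530,380,5)
E
```

```text
time_s: 35.65
position: [0.4546, -0.1547, 0.0656]
eef_rot: [2.368, 2.063, 0.0]
wrist_force: [0.1, 0.2, -2.5]
gripper_width: 0.187
pos [ 454.6 -154.7   65.6] xang 82.12 shift [ 0.2 -1.5  5.6] len 5.8 width 17.556201345583663 F [ 0.1  0.2 -2.5] t 35.65
```

View pics/s23c.png

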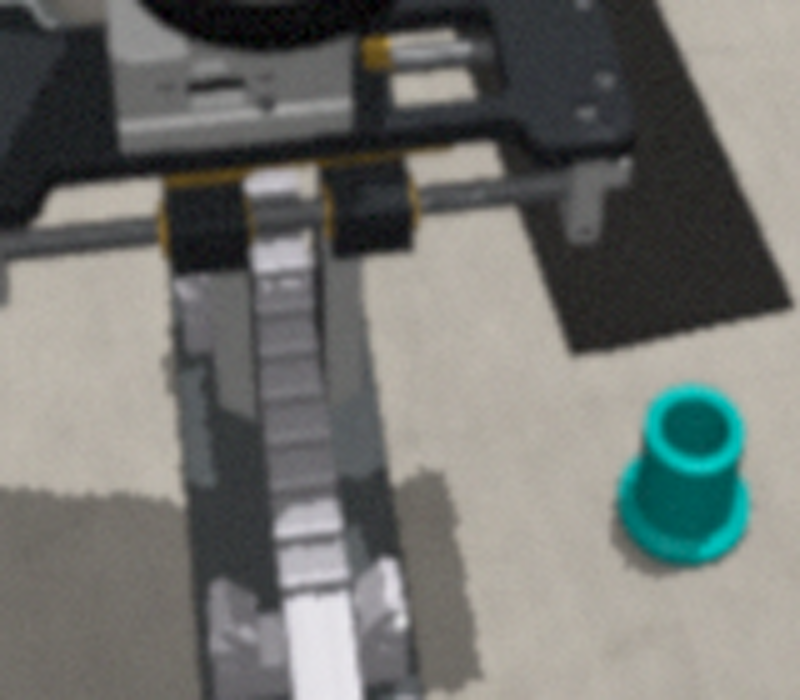

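View pics/t23c.png

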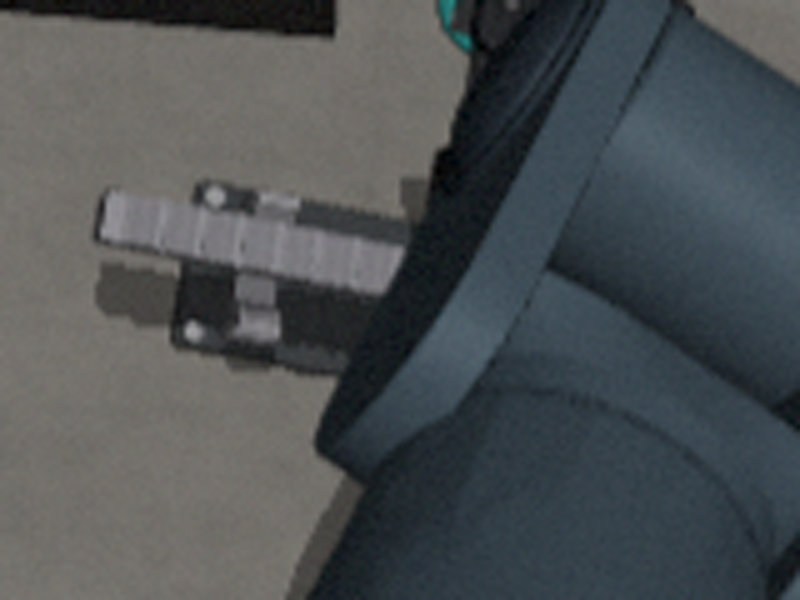

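```bash
python3 - <<'E'
from h import *
f=lambda n,a,b,z:(ray(n,a,b,z)*1000).round(1)
print("top bar", f("top",370+267/5,260+241/5,.096), f("top",370+130/5,260+217/5,.097),"tail",f("top",370+98/5,260+215/5,.096))
print("side bar", f("side",240+322/5,290+620/5,.086),f("side",240+305/5,290+510/5,.092))
# line of notches
import numpy as np
a,b=np.array([462.1,-93.7]),np.array([446.7,-212.2]);print("top notch line slope",(a-b)[0]/(a-b)[1])
E
```

```text
top bar [465.7 -83.8  96. ] [471.4 -35.3  97. ] tail [471.6 -24.1  96. ]
side bar [ 442.4 -242.1   86. ] [ 445.2 -213.4   92. ]
top notch line slope 0.1299578059071733
```

```bash
python3 -m pendant '[[[0,-1.5,5],0,12],[[0,0,10],0,12],[[0,0,8],0,12],[[0,0,5],0,12],[[0,0,4],0,12],[[0,0,2],0,12],[[0,0,0],0,12],[[0,0,0],0,12]]' 
python3 d.py 452.7 -154.3 24
```

```text
time_s: 36.55
position: [0.453, -0.1544, 0.0315]
eef_rot: [2.368, 2.063, 0.0]
wrist_force: [-0.6, 1.0, 0.2]
gripper_width: 0.188
pos [ 453.  -154.4   31.5] xang 82.13 shift [ 0.1 -0.3  7.5] len 7.5 width 17.6817238385764 F [-0.6  1.   0.2] t 36.55
```

```bash
python3 - <<'E'
from h import *
snap("side","s24");crop("s24","s24c",240,300,400,440,5)
E
python3 d.py 452.7 -154.3 24
```

```text
pos [ 453.  -154.4   31.5] xang 82.12 shift [ 0.1 -0.3  7.5] len 7.5 width 17.732203361276326 F [-0.5  1.3 -0.3] t 36.6
```

View pics/s24c.png

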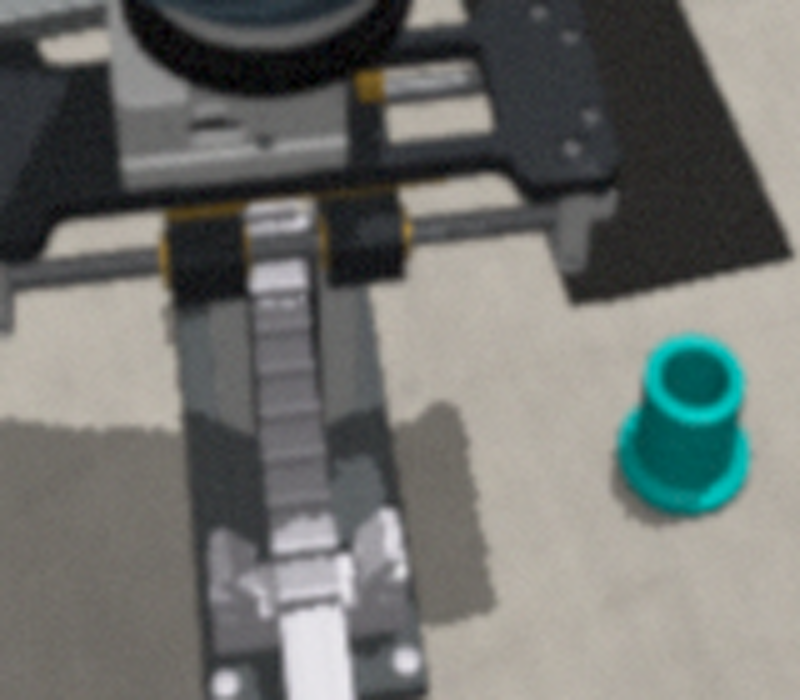

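```bash
python3 -m pendant '[[[0,-0.2,2],0,12],[[0,0,0],0,12],[[0,0,2],0,12],[[0,0,0],0,12]]' 25
python3 d.py 452.7 -154.3 24
```

```text
time_s: 37.0
position: [0.4531, -0.1544, 0.0279]
eef_rot: [2.368, 2.063, 0.001]
wrist_force: [-0.9, 2.5, 5.8]
gripper_width: 0.186
pos [ 453.1 -154.4   27.9] xang 82.12 shift [ 0.  -0.5  3.9] len 3.9 width 17.51291981951817 F [-0.9  2.5  5.8] t 37.0
```

```bash
python3 -m pendant '[[[0,0,0],0,12],[[0,0,1],0,12],[[0,0,1],0,12],[[0,0,1],0,12],[[0,0,0],0,12]]' 8
python3 d.py 452.7 -154.3 24
python3 -m pendant '[[[0,0,0],0,19],[[0,0,0],0,21],[[0,0,0],0,25],[[0,0,0],0,32],[[0,0,0],0,40],[[0,0,0],0,40],[[0,0,-10],0,40],[[0,0,-30],0,40],[[0,0,-40],0,40],[[0,0,-40],0,40]]'
python3 d.py 446 84 120;
```

```text
time_s: 37.5
position: [0.4531, -0.155, 0.0254]
eef_rot: [2.368, 2.063, -0.001]
wrist_force: [-4.5, 0.9, 9.7]
gripper_width: 0.192
pos [ 453.1 -155.    25.4] xang 82.14 shift [ 0.7 -0.5  1.4] len 1.7 width 18.01377495993234 F [-4.5  0.9  9.7] t 37.5
time_s: 38.5
position: [0.4522, -0.154, 0.1459]
eef_rot: [-2.369, -2.063, 0.0]
wrist_force: [0.9, -0.1, -0.4]
gripper_width: 0.425
pos [ 452.2 -154.   145.9] xang 82.12 shift [234.9 -38.8  26. ] len 239.5 width 39.964788575962025 F [ 0.9 -0.1 -0.4] t 38.5
```

```bash
python3 -m pendant '[[[15,0,0],-0.059,70],[[25,0,0],-0.059,94],[[32,0,0],0,94],[[34,0,0],0,94],[[34,0,0],0,94],[[34,0,0],0,94],[[28,0,0],0,94],[[20,0,0],0,94],[[10,0,0],0,94],[[0,0,0],0,94]]' 20
python3 d.py 446.3 84.5 7;python3 - <<'E'
from h import *
snap("side","s25");crop("s25","s25c",240,310,400,460,4)
snap("top","t25");crop("t25","t25c",370,260,530,380,5)
p,d=load("t25");w=cloud("top",d)
print(1)
E
```

```text
time_s: 39.5
position: [0.46, 0.0784, 0.144]
eef_rot: [-2.24, -2.202, 0.001]
wrist_force: [-1.3, -0.5, 0.5]
gripper_width: 1.001
pos [460.   78.4 144. ] xang 89.02 shift [  5.9 -13.8 137. ] len 137.8 width 94.05001507685003 F [-1.3 -0.5  0.5] t 39.5
1
```

View pics/s25c.png

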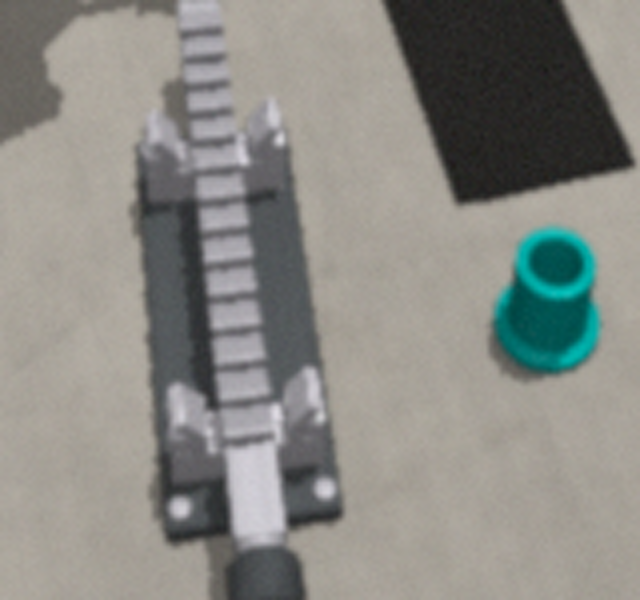

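View pics/t25c.png

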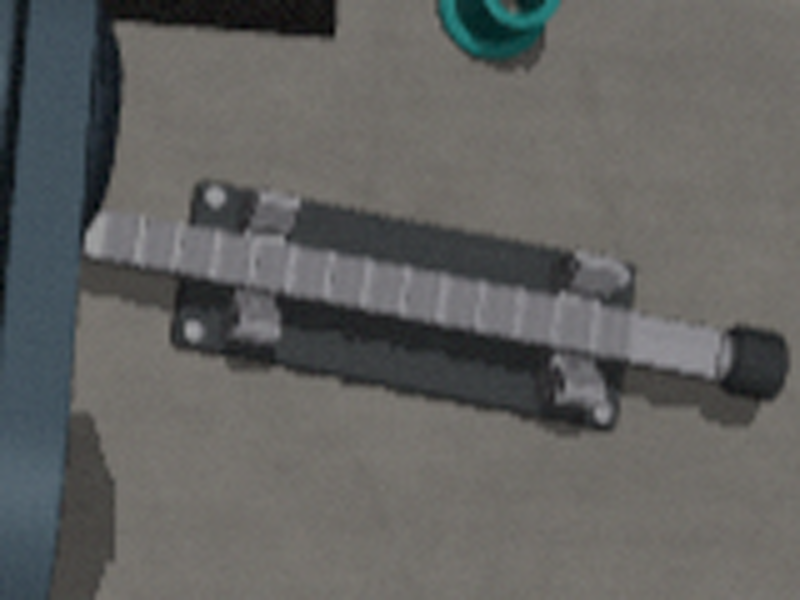

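```bash
python3 - <<'E'
from h import *
f=lambda a,b,z:(ray("top",370+a/5,260+b/5,z)*1000).round(1)
print("tail",f(88,238,.048),"knob end",f(786,365,.04),"mid",(f(88,238,.048)+f(786,365,.04))/2)
print("base",f(186,264,.01),f(623,346,.01),(f(186,264,.01)+f(623,346,.01))/2)
p,d=load("t25");w=cloud("top",d)
for a,b in [(120,237),(200,250),(340,275),(450,298),(570,318),(610,328),(680,345)]:print((np.nanmedian(w[260+b//5-1:260+b//5+2,370+a//5-1:370+a//5+2].reshape(-1,3),0)*1000).round(1))
E
```

```text
tail [468.2 -26.4  48. ] knob end [ 436.4 -285.3   40. ] mid [ 452.3  -155.85   44.  ]
base [464.2 -68.5  10. ] [ 442.2 -234.7   10. ] [ 453.2 -151.6   10. ]
[469.7 -37.8  49.8]
[465.9 -67.4  50.3]
[ 459.5 -119.1   49.5]
[ 454.5 -160.    49. ]
[ 449.5 -204.1   48.2]
[ 446.5 -217.9   49.5]
[ 441.  -244.1   45.9]
```

```bash
python3 -m pendant '[[[30,0,0],0,60],[[35,0,0],0,40],[[35,0,0],0,40],[[0,0,0],0,40]]' 20
python3 - <<'E'
from h import *
snap("top","t26");crop("t26","t26c",370,260,530,380,5)
E
```

```text
time_s: 40.0
position: [0.4624, 0.1791, 0.1442]
eef_rot: [-2.24, -2.202, -0.001]
wrist_force: [-0.6, -1.1, -0.0]
gripper_width: 0.699
```

View pics/t26c.png

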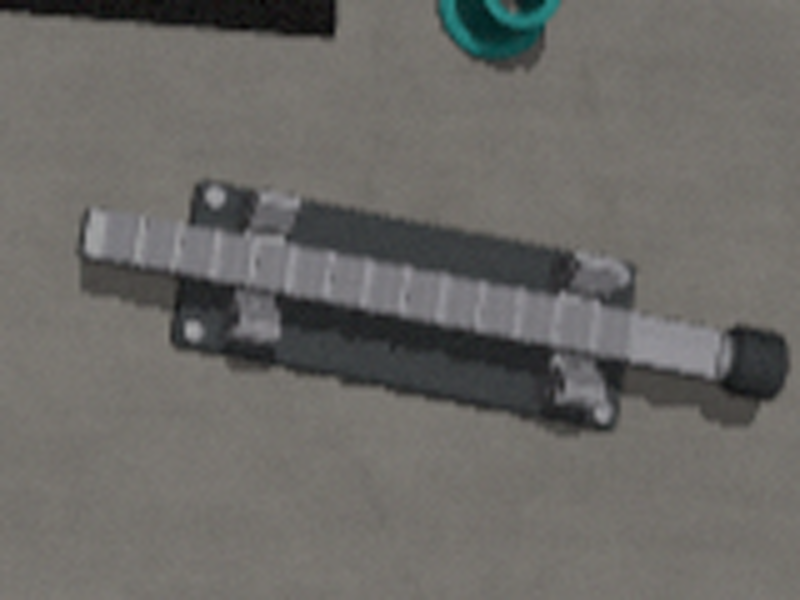

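```bash
python3 - <<'E'
from h import *
f=lambda a,b,z:(ray("top",370+a/5,260+b/5,z)*1000).round(1)
print("bar mid",(f(82,233,.042)+f(787,365,.038))/2, "len",np.linalg.norm(f(82,233,.042)-f(787,365,.038)))
print("cheek",f(265,264,.05),f(590,326,.05),(f(265,264,.05)+f(590,326,.05))/2)
c=[f(a,b,.01) for a,b in [(200,180),(636,262),(613,430),(172,348)]];print(c,np.mean(c,0))
s=lambda a,b,z:(ray("side",240+a/4,310+b/4,z)*1000).round(1)
print("side base front L/R",s(168,540,.01),s(341,518,.01))
E
crop() { :; }; python3 - <<'E'
from h import *
snap("side","s26");crop("s26","s26c",250,300,350,480,4)
E
```

```text
bar mid [ 453.55 -155.6    40.  ] len 263.8434573757704
cheek [462.  -91.4  50. ] [ 445.9 -210.4   50. ] [ 453.95 -150.9    50.  ]
[array([496.7, -73.2,  10. ]), array([ 474.3, -240.1,   10. ]), array([ 410.6, -230.6,   10. ]), array([432.1, -63.9,  10. ])] [ 453.425 -151.95    10.   ]
side base front L/R [ 410.  -237.8   10. ] [ 470.7 -246.8   10. ]
```

View pics/s26c.png

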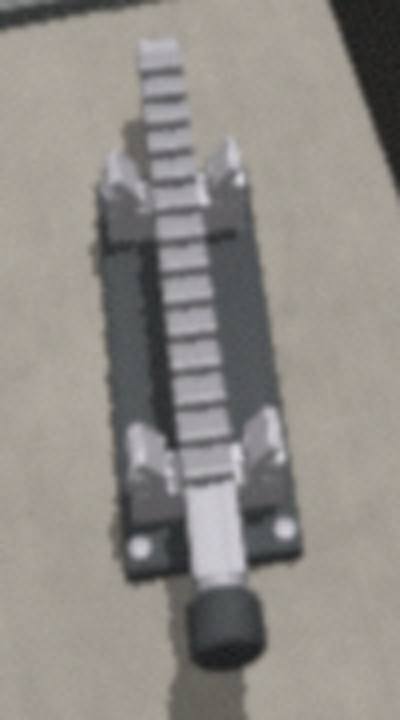

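The bar is level in both notches but about 4 mm towards -y: bar mid is -155.6 against rest mid -151.5. I'll regrip it and slide it 4 mm.

```bash
python3 -m pendant '[[[-20,0,0],0,40],[[-35,-2,0],0,40],[[-42,-2,0],0,40],[[-45,-2,0],0,40],[[-45,-2,0],0,40],[[-45,0,0],0,40],[[-40,0,0],0,40],[[-30,0,0],0.059,40],[[-18,0,0],0.059,40],[[-6,0,0],0,40]]' 10
python3 d.py 452.7 -152 26
```

```text
time_s: 41.1
position: [0.4452, -0.1512, 0.1442]
eef_rot: [2.374, 2.057, -0.0]
wrist_force: [-1.0, -1.0, -0.0]
gripper_width: 0.427
pos [ 445.2 -151.2  144.2] xang 81.84 shift [  0.3   7.5 118.2] len 118.5 width 40.111138887524504 F [-1. -1. -0.] t 41.1
```

```bash
python3 -m pendant '[[[0,4,20],0,40],[[0,3.5,30],0,40],[[0,0,28],0,40],[[0,0,20],0,40],[[0,0,11],0,40],[[0,0,6],0,40],[[0,0,3],0,34],[[0,0,0],0,30],[[0,0,0],0,26]]'
python3 d.py 452.7 -152 26
```

```text
time_s: 42.0
position: [0.4543, -0.1496, 0.0271]
eef_rot: [2.367, 2.063, 0.001]
wrist_force: [0.2, -0.3, -0.2]
gripper_width: 0.287
pos [ 454.3 -149.6   27.1] xang 82.13 shift [-2.6 -1.2  1.1] len 3.1 width 26.985750941011418 F [ 0.2 -0.3 -0.2] t 42.0
```

```bash
python3 -m pendant '[[[0,-1.2,0],0,22],[[0,0,0],0,16],[[0,0,0],0,14],[[0,0,0],0,14],[[1.5,0,0],0,14],[[1.5,0,0],0,14],[[1.2,0,0],0,14],[[0,0,0],0,14]]' 15
python3 d.py 452.7 -145.6 26
python3 -m pendant '[[[0,0,0],0,20],[[0,0,0],0,26],[[0,0,0],0,32],[[0,0,0],0,40],[[0,0,-10],0,40],[[0,0,-30],0,40],[[0,0,-40],0,40],[[0,0,-40],0,40]]'
python3 d.py 446.3 84.5 110
```

```text
time_s: 42.8
position: [0.4536, -0.1455, 0.0268]
eef_rot: [2.367, 2.063, -0.0]
wrist_force: [-0.6, -4.2, 5.2]
gripper_width: 0.19
pos [ 453.6 -145.5   26.8] xang 82.13 shift [-0.2 -0.9  0.8] len 1.2 width 17.90032808508422 F [-0.6 -4.2  5.2] t 42.8
time_s: 43.6
position: [0.4525, -0.1445, 0.1478]
eef_rot: [-2.368, -2.063, 0.0]
wrist_force: [0.5, -0.2, 0.2]
gripper_width: 0.423
pos [ 452.5 -144.5  147.8] xang 82.11 shift [226.  -37.6  37.9] len 232.2 width 39.74214608489522 F [ 0.5 -0.2  0.2] t 43.6
```

```bash
python3 -m pendant '[[[12,0,0],-0.059,60],[[22,-2,0],-0.059,94],[[30,-2,0],0,94],[[34,-2,0],0,94],[[36,-2,0],0,94],[[34,-2,0],0,94],[[28,-2,0],0,94],[[20,0,0],0,94],[[12,0,0],0,94],[[0,0,0],0,94]]' 20
python3 d.py 446.3 84.5 7
```

```text
time_s: 44.6
position: [0.4482, 0.0841, 0.1466]
eef_rot: [2.241, 2.202, 0.0]
wrist_force: [0.4, -0.6, -0.2]
gripper_width: 0.997
pos [448.2  84.1 146.6] xang 88.99 shift [  0.3  -1.9 139.6] len 139.6 width 93.72545298447632 F [ 0.4 -0.6 -0.2] t 44.6
```

```bash
python3 -m pendant '[[[0,-1.8,30],0,94],[[0,0,35],0,94],[[0,0,30],0,94],[[0,0,20],0,94],[[0,0,12],0,94],[[0,0,7],0,94],[[0,0,3],0,94],[[0,0,0],0,94]]' 20
python3 d.py 446.3 84.5 7; python3 - <<'E'
from h import *
snap("top","t27");crop("t27","t27c",370,260,530,380,5)
snap("side","s27");crop("s27","s27c",200,200,360,320,5)
E
```

```text
time_s: 45.4
position: [0.4469, 0.0831, 0.0096]
eef_rot: [2.243, 2.199, 0.001]
wrist_force: [0.7, -0.8, 0.4]
gripper_width: 0.998
pos [446.9  83.1   9.6] xang 88.86 shift [ 1.4 -0.7  2.6] len 3.0 width 93.81099733062734 F [ 0.7 -0.8  0.4] t 45.4
```

View pics/t27c.png

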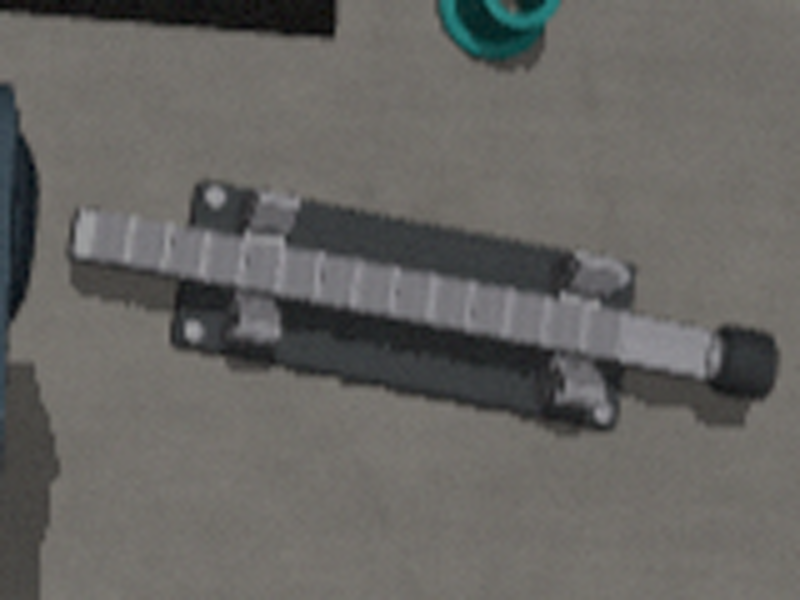

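View pics/s27c.png

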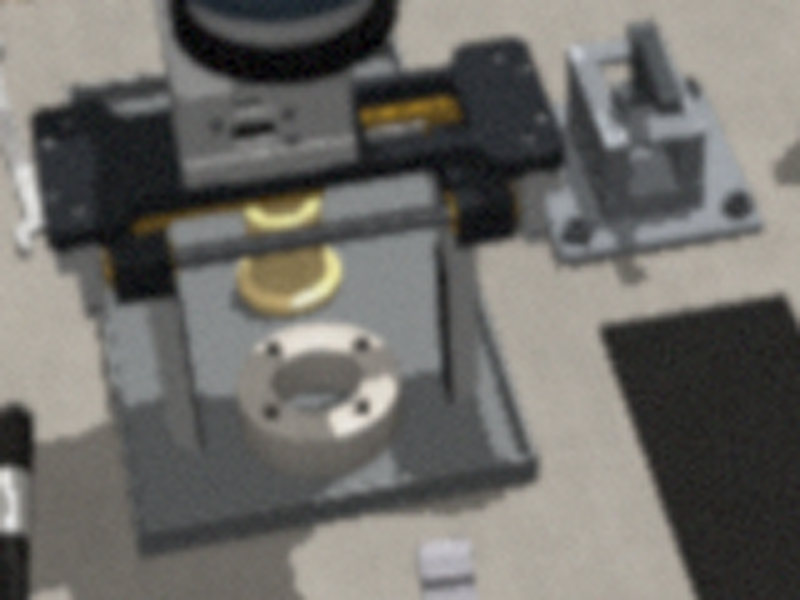

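```bash
python3 -m pendant '[[[1.4,-0.5,2.2],0,84],[[0,0,0],0,74],[[0,0,0],0,66],[[0,0,0],0,60],[[0,0,0],0,56],[[0,0,0],0,56],[[0,0,0],0,56]]' 20
python3 d.py 446.3 84.5 7
python3 -m pendant '[[[0,0,-5],0,56],[[0,0,-15],0,56],[[0,0,-25],0,56],[[0,0,-25],0,56],[[0,0,0],0,56]]' 25
python3 d.py 594.9 -81.4 70
```

```text
time_s: 46.2
position: [0.446, 0.0847, 0.0071]
eef_rot: [2.243, 2.199, 0.0]
wrist_force: [1.2, -0.1, 0.4]
gripper_width: 0.646
pos [446.   84.7   7.1] xang 88.87 shift [-0.2  0.3  0.1] len 0.4 width 60.703190066629716 F [ 1.2 -0.1  0.4] t 46.2
time_s: 46.7
position: [0.4484, 0.0846, 0.0799]
eef_rot: [2.239, 2.196, 0.007]
wrist_force: [0.4, 1.0, -2.4]
gripper_width: 0.648
pos [448.4  84.6  79.9] xang 88.88 shift [-163.1  149.7   11. ] len 221.6 width 60.950571231644595 F [ 0.4  1.  -2.4] t 46.7
```

```bash
python3 -m pendant '[[[-12,11,0],0,56],[[-22,21,0],0,56],[[-27,25,0],0,56],[[-28,26,0],0,56],[[-28,26,0],0,56],[[-23,21,0],0,56],[[-15,13,0],0,56],[[-8,7,5],0,56],[[0,0,5],0,56],[[0,0,0],0,56]]'
python3 d.py 594.9 -81.4 8.5
```

```text
time_s: 47.7
position: [0.5906, -0.0805, 0.0643]
eef_rot: [-2.24, -2.196, 0.003]
wrist_force: [-0.4, -0.7, -2.6]
gripper_width: 0.645
pos [590.6 -80.5  64.3] xang 88.88 shift [-0.9  4.5 55.8] len 56.0 width 60.59585234558634 F [-0.4 -0.7 -2.6] t 47.7
```

```bash
python3 -m pendant '[[[-0.5,2,15],0,56],[[-0.4,1,15],0,56],[[0,0,8],0,56],[[0,0,4],0,56],[[0,0,0],0,56],[[0,0,0],0,56]]'
python3 d.py 594.9 -81.4 7.8
```

```text
time_s: 48.3
position: [0.596, -0.0822, 0.0253]
eef_rot: [2.243, 2.199, 0.0]
wrist_force: [0.8, 0.6, -2.8]
gripper_width: 0.648
pos [596.  -82.2  25.3] xang 88.88 shift [ 0.8 -1.1 17.5] len 17.5 width 60.89030448550862 F [ 0.8  0.6 -2.8] t 48.3
```

```bash
python3 -m pendant '[[[0.6,-0.8,8],0,56],[[0,0,5],0,56],[[0,0,2],0,56],[[0,0,1],0,56],[[0,0,0],0,56],[[0,0,0],0,56]]'
python3 d.py 594.9 -81.4 7.8
```

```text
time_s: 48.9
position: [0.595, -0.0816, 0.0091]
eef_rot: [2.243, 2.199, 0.0]
wrist_force: [-0.4, 0.1, -2.4]
gripper_width: 0.641
pos [595.  -81.6   9.1] xang 88.88 shift [ 0.2 -0.1  1.3] len 1.3 width 60.25688896491438 F [-0.4  0.1 -2.4] t 48.9
```

```bash
python3 -m pendant '[[[0.2,0,1.3],0,56],[[0,0,0],0,56],[[0,0,0],0,64],[[0,0,0],0,72],[[0,0,0],0,84],[[0,0,0],0,94],[[0,0,-10],0,94],[[0,0,-30],0,94],[[0,0,-40],0,94],[[0,0,-45],0,94]]'
python3 d.py 447.5 164.4 120
```

```text
time_s: 49.9
position: [0.594, -0.0811, 0.1337]
eef_rot: [-2.242, -2.198, 0.001]
wrist_force: [0.3, -0.3, -0.0]
gripper_width: 0.999
pos [594.  -81.1 133.7] xang 88.88 shift [ 242.6 -151.3   14.1] len 286.2 width 93.86254476313493 F [ 0.3 -0.3 -0. ] t 49.9
```

```bash
python3 -m pendant '[[[16,-10,0],0,94],[[28,-18,0],0,80],[[34,-21,0],0,60],[[36,-22,0],0,60],[[36,-22,0],0,60],[[34,-21,0],0,60],[[28,-18,0],0,60],[[20,-12,0],0,60],[[10,-6,0],0,60],[[0,0,0],0,60]]' 20
python3 d.py 446.5 164.4 17.5
python3 - <<'E'
from h import *
snap("side","s28");crop("s28","s28c",290,230,450,350,5);crop("side0","s0c",290,230,450,350,5)
a,_=load("side0");b,_=load("s28");ga,gb=[cv2.cvtColor(x,cv2.COLOR_BGR2GRAY) for x in(a,b)]
for nm,g in(("a",ga),("b",gb)):
    m=np.zeros_like(g);m[305:355,340:395]=(g[305:355,340:395]>75)*255
    cs,_=cv2.findContours(m,cv2.RETR_EXTERNAL,cv2.CHAIN_APPROX_NONE);c=max(cs,key=cv2.contourArea);print(nm,cv2.boundingRect(c),cv2.contourArea(c))
E
```

```text
time_s: 50.9
position: [0.4494, 0.1643, 0.1332]
eef_rot: [2.241, 2.201, 0.001]
wrist_force: [0.4, -0.1, -0.3]
gripper_width: 0.637
pos [449.4 164.3 133.2] xang 88.99 shift [ 1.000e-01 -3.000e+00  1.157e+02] len 115.7 width 59.85856178668047 F [ 0.4 -0.1 -0.3] t 50.9
a (347, 305, 48, 42) 1434.0
b (349, 305, 46, 43) 1343.0
```

View pics/s28c.png

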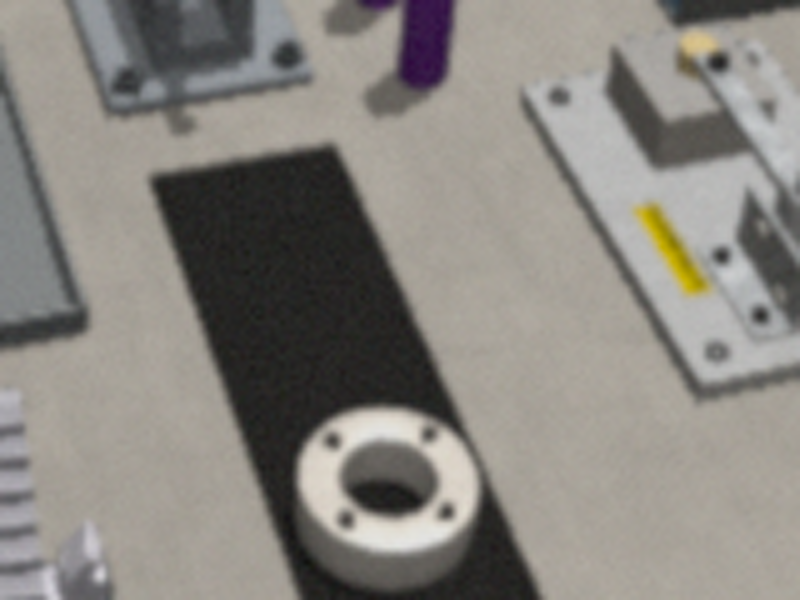

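View pics/s0c.png

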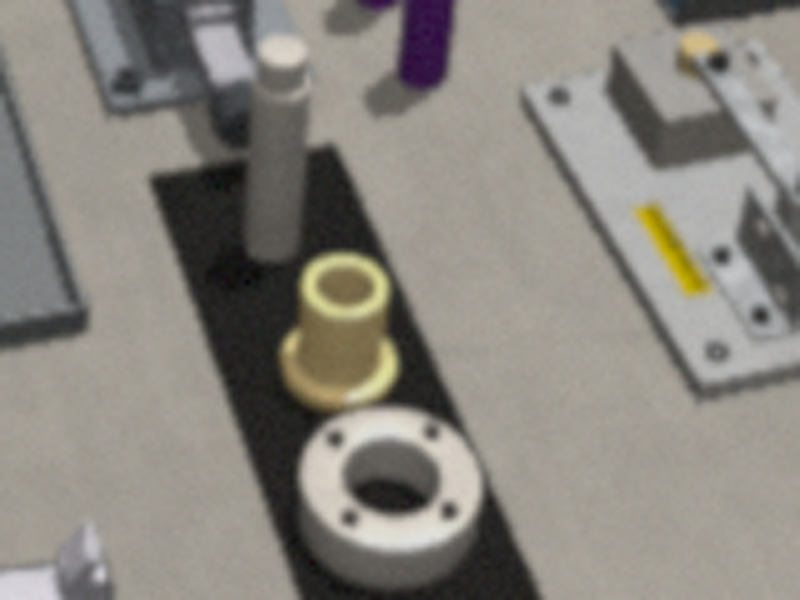

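The ring is back within about 1 mm: its centre is at crop (388,482), and it was at (391,480). Next is the bush.

```bash
python3 -m pendant '[[[0,-2,25],0,60],[[0,-1,30],0,60],[[0,0,25],0,60],[[0,0,15],0,60],[[0,0,10],0,60],[[0,0,5],0,60],[[0,0,2],0,56],[[0,0,0],0,52]]' 20
python3 d.py 446.5 164.4 17.5; python3 - <<'E'
from h import *
snap("side","s29");crop("s29","s29c",200,190,340,295,5)
E
```

```text
time_s: 51.75
position: [0.4473, 0.1635, 0.0212]
eef_rot: [2.243, 2.199, 0.001]
wrist_force: [0.5, 1.0, 0.5]
gripper_width: 0.562
pos [447.3 163.5  21.2] xang 88.86 shift [ 0.9 -0.8  3.7] len 3.9 width 52.85412912301675 F [0.5 1.  0.5] t 51.75
```

View pics/s29c.png

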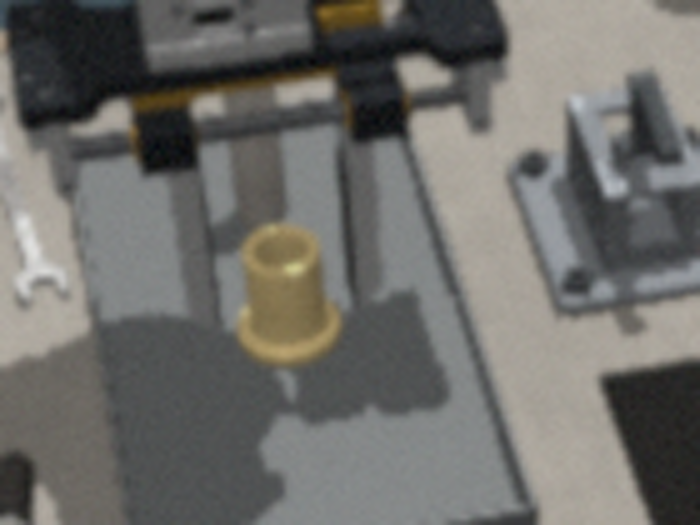

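```bash
python3 -m pendant '[[[0.9,-0.5,3],0,46],[[0,0,0],0,40],[[0,0,0],0,34],[[0,0,0],0,30],[[0,0,0],0,26],[[0,0,0],0,26],[[0,0,0],0,26]]' 20
python3 d.py 446.3 164.4 17.5
python3 -m pendant '[[[0,0,-5],0,26],[[0,0,-15],0,26],[[0,0,-25],0,26],[[0,0,-30],0,26],[[-10,10,-5],0,26],[[-20,18,0],0,26],[[-26,24,0],0,26],[[-28,24,0],0,26],[[-28,24,0],0,26],[[-26,22,0],0,26]]' 25
python3 d.py 602 -12.5 70
```

```text
time_s: 52.5
position: [0.4467, 0.1646, 0.018]
eef_rot: [2.243, 2.199, 0.001]
wrist_force: [2.1, 0.1, 2.0]
gripper_width: 0.315
pos [446.7 164.6  18. ] xang 88.88 shift [-0.2 -0.4  0.5] len 0.7 width 29.63998329021497 F [2.1 0.1 2. ] t 52.5
time_s: 53.5
position: [0.5657, 0.022, 0.0961]
eef_rot: [-2.243, -2.198, 0.002]
wrist_force: [0.2, 0.7, -1.2]
gripper_width: 0.32
pos [565.7  22.   96.1] xang 88.84 shift [-33.8  37.1  26. ] len 56.5 width 30.106865325378138 F [ 0.2  0.7 -1.2] t 53.5
```

```bash
python3 -m pendant '[[[-16,16,0],0,26],[[-9,10,0],0,26],[[-4,5,10],0,26],[[-2,2,20],0,26],[[0,0,20],0,26],[[0,0,10],0,26],[[0,0,5],0,26],[[0,0,0],0,26],[[0,0,0],0,26]]'
python3 d.py 602 -12.5 19.2
```

```text
time_s: 54.4
position: [0.5983, -0.0074, 0.0334]
eef_rot: [2.242, 2.199, 0.001]
wrist_force: [-0.1, -0.3, -2.0]
gripper_width: 0.322
pos [598.3  -7.4  33.4] xang 88.9 shift [-5.1  3.7 14.2] len 15.5 width 30.254967200841005 F [-0.1 -0.3 -2. ] t 54.4
```

```bash
python3 -m pendant '[[[-3,2,0],0,26],[[-2,1.5,4],0,26],[[0,0,5],0,26],[[0,0,2],0,26],[[0,0,0],0,26],[[0,0,0],0,26]]'
python3 d.py 602 -12.5 19.2
```

```text
time_s: 55.0
position: [0.6011, -0.0125, 0.0215]
eef_rot: [-2.243, -2.199, 0.0]
wrist_force: [0.6, 0.9, -1.6]
gripper_width: 0.317
pos [601.1 -12.5  21.5] xang 88.88 shift [0.  0.9 2.3] len 2.5 width 29.77220784400176 F [ 0.6  0.9 -1.6] t 55.0
```

```bash
python3 -m pendant '[[[0,0.7,1.3],0,26],[[0,0,0.9],0,26],[[0,0,0],0,26]]'
python3 d.py 602 -12.5 19.2
python3 -m pendant '[[[0,0,0],0,34],[[0,0,0],0,42],[[0,0,0],0,52],[[0,0,0],0,60],[[0,0,-10],0,60],[[0,0,-30],0,60],[[0,0,-40],0,60],[[0,0,-45],0,60]]'
python3 d.py 450 241.6 145
```

```text
time_s: 55.3
position: [0.6019, -0.0125, 0.0194]
eef_rot: [-2.243, -2.2, 0.0]
wrist_force: [-0.0, 0.5, -1.4]
gripper_width: 0.316
pos [601.9 -12.5  19.4] xang 88.88 shift [0.  0.1 0.2] len 0.2 width 29.749240686878704 F [-0.   0.5 -1.4] t 55.3
time_s: 56.1
position: [0.6011, -0.0124, 0.1455]
eef_rot: [-2.242, -2.198, 0.002]
wrist_force: [0.1, 0.1, 0.6]
gripper_width: 0.639
pos [601.1 -12.4 145.5] xang 88.88 shift [ 251.  -156.     0.9] len 295.5 width 60.04106725755518 F [0.1 0.1 0.6] t 56.1
```

```bash
python3 -m pendant '[[[16,-10,-10],0,60],[[28,-18,0],0,60],[[34,-21,0],0,60],[[38,-23,0],0,60],[[38,-23,0],0,60],[[36,-22,0],0,60],[[30,-19,0],0,60],[[20,-13,0],0,60],[[11,-7,0],0,60],[[0,0,0],0,60]]' 15
python3 d.py 450 241.6 39.5
python3 - <<'E'
from h import *
snap("side","s30");crop("s30","s30c",290,230,450,350,5);crop("s30","s30d",200,150,340,255,5)
E
```

```text
time_s: 57.1
position: [0.4505, 0.2423, 0.155]
eef_rot: [2.241, 2.202, 0.001]
wrist_force: [0.4, 0.3, -0.2]
gripper_width: 0.639
pos [450.5 242.3 155. ] xang 89.0 shift [ -0.7  -0.6 115.5] len 115.5 width 60.07454879969202 F [ 0.4  0.3 -0.2] t 57.1
```

View pics/s30c.png

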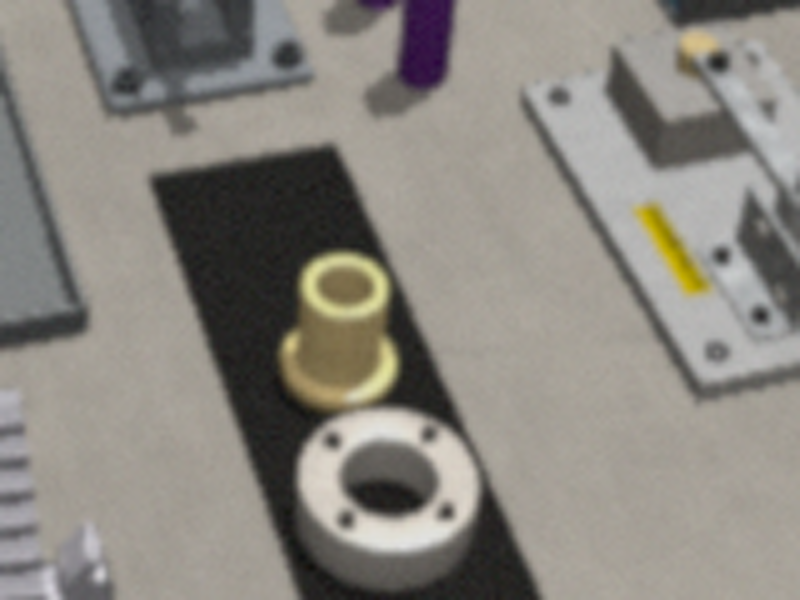

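View pics/s30d.png

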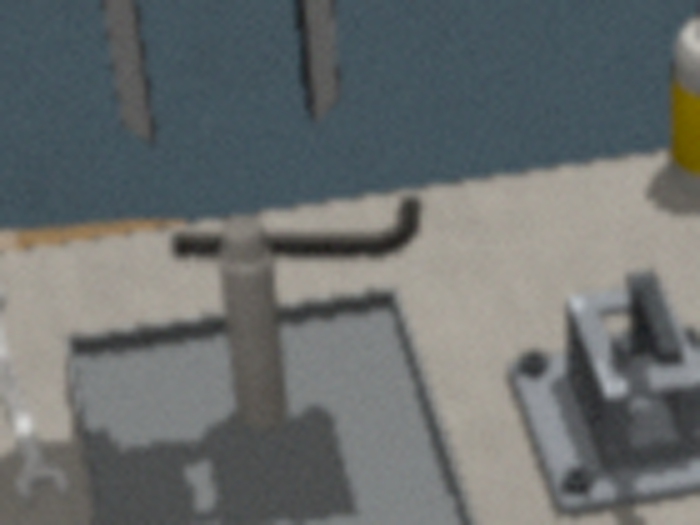

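```bash
python3 -m pendant '[[[-0.5,-1,25],0,60],[[0,-0.5,30],0,60],[[0,0,25],0,60],[[0,0,15],0,60],[[0,0,10],0,60],[[0,0,6],0,60],[[0,0,3],0,50],[[0,0,0],0,50]]' 15
python3 d.py 450 241.6 39.5; python3 - <<'E'
from h import *
snap("side","s31");crop("s31","s31d",180,140,320,245,5)
E
```

```text
time_s: 57.95
position: [0.4499, 0.2408, 0.0407]
eef_rot: [2.243, 2.199, 0.001]
wrist_force: [0.1, 0.3, 0.1]
gripper_width: 0.541
pos [449.9 240.8  40.7] xang 88.86 shift [0.8 0.1 1.2] len 1.5 width 50.87354895383098 F [0.1 0.3 0.1] t 57.95
```

View pics/s31d.png

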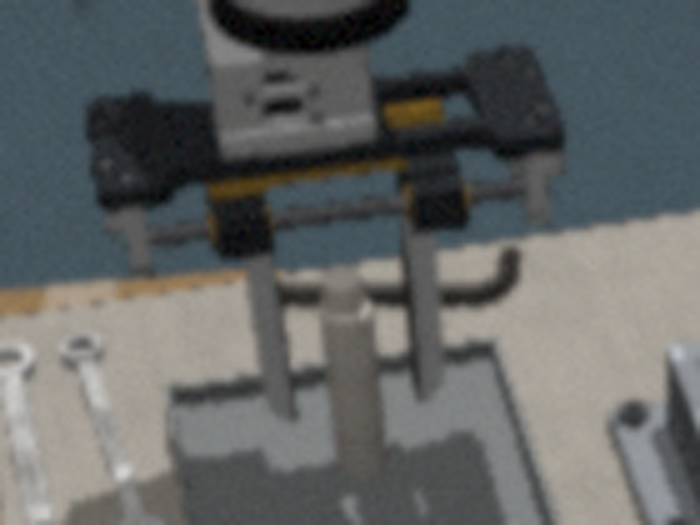

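```bash
python3 -m pendant '[[[0.8,0,1.2],0,42],[[0,0,0],0,34],[[0,0,0],0,28],[[0,0,0],0,22],[[0,0,0],0,18],[[0,0,0],0,16],[[0,0,0],0,16]]' 15
python3 d.py 450 241.6 39.5
python3 -m pendant '[[[0,0,-5],0,16],[[0,0,-15],0,16],[[0,0,-30],0,16],[[0,0,-25],0,16],[[-10,8,-5],0,16],[[-20,16,0],0,16],[[-26,20,0],0,16],[[-28,22,0],0,16],[[-28,22,0],0,16],[[-28,22,0],0,16]]' 20
python3 d.py 598.6 55.6 110
```

```text
time_s: 58.7
position: [0.4495, 0.2419, 0.0394]
eef_rot: [2.243, 2.2, 0.001]
wrist_force: [0.1, 0.5, 2.0]
gripper_width: 0.232
pos [449.5 241.9  39.4] xang 88.88 shift [-0.3  0.5 -0.1] len 0.5 width 21.842070897110855 F [0.1 0.5 2. ] t 58.7
time_s: 59.7
position: [0.5566, 0.0975, 0.1177]
eef_rot: [-2.243, -2.198, 0.003]
wrist_force: [1.3, 0.1, -2.8]
gripper_width: 0.237
pos [556.6  97.5 117.7] xang 88.85 shift [-41.1  42.8   7.6] len 59.8 width 22.31724430784992 F [ 1.3  0.1 -2.8] t 59.7
```

```bash
python3 -m pendant '[[[-17,17,0],0,16],[[-12,13,0],0,16],[[-7,7,5],0,16],[[-3,3,15],0,16],[[0,0,18],0,16],[[0,0,12],0,16],[[0,0,6],0,16],[[0,0,2],0,16],[[0,0,0],0,16],[[0,0,0],0,16]]'
python3 d.py 598.4 55.6 40.5
```

```text
time_s: 60.7
position: [0.5964, 0.06, 0.0621]
eef_rot: [2.242, 2.199, 0.002]
wrist_force: [0.8, 0.9, -1.5]
gripper_width: 0.231
pos [596.4  60.   62.1] xang 88.89 shift [-4.3  2.  21.6] len 22.1 width 21.742224459758464 F [ 0.8  0.9 -1.5] t 60.7
```

```bash
python3 -m pendant '[[[-3,0.4,4],0,16],[[-1.3,0.3,8],0,16],[[0,0,4],0,16],[[0,0,2],0,16],[[0,0,0],0,16],[[0,0,0],0,16]]'
python3 d.py 598.4 55.6 40.5
```

```text
time_s: 61.3
position: [0.5965, 0.0556, 0.0433]
eef_rot: [2.243, 2.2, 0.0]
wrist_force: [0.2, 0.2, -2.4]
gripper_width: 0.231
pos [596.5  55.6  43.3] xang 88.88 shift [0.1 1.9 2.8] len 3.3 width 21.685439045888966 F [ 0.2  0.2 -2.4] t 61.3
```

```bash
python3 -m pendant '[[[0,1,0],0,16],[[0,0.9,1],0,16],[[0,0,1.2],0,16],[[0,0,0],0,16],[[0,0,0],0,16]]'
python3 d.py 598.4 55.6 40.5
```

```text
time_s: 61.8
position: [0.5983, 0.0555, 0.041]
eef_rot: [-2.243, -2.199, 0.0]
wrist_force: [-0.2, -0.4, -1.6]
gripper_width: 0.235
pos [598.3  55.5  41. ] xang 88.88 shift [0.1 0.1 0.5] len 0.5 width 22.119244571957758 F [-0.2 -0.4 -1.6] t 61.8
```

```bash
python3 -m pendant '[[[0,0,0.5],0,16],[[0,0,0],0,16],[[0,0,0],0,24],[[0,0,0],0,30],[[0,0,0],0,40],[[0,0,0],0,50],[[0,0,-20],0,60],[[0,0,-40],0,60],[[0,0,-40],0,60],[[0,0,-30],0,60]]'
python3 -m pendant '[[[0,-20,0],0,60],[[0,-35,0],0,60],[[20,-40,0],0,60],[[35,-40,0],0,60],[[40,-30,0],0,60],[[40,0,0],0,60],[[30,0,0],0,60],[[20,0,0],0,60],[[0,0,0],0,60]]'
python3 - <<'E'
from h import *
snap("side","s32");snap("top","t32")
crop("s32","s32c",290,230,450,350,5);crop("t32","t32c",180,200,450,350,3);crop("t32","t32e",370,260,530,380,5)
E
```

```text
time_s: 62.8
position: [0.5991, 0.0555, 0.1735]
eef_rot: [2.242, 2.198, 0.003]
wrist_force: [-0.0, -0.1, -0.4]
gripper_width: 0.635
time_s: 63.7
position: [0.4391, 0.2433, 0.1708]
eef_rot: [2.239, 2.203, 0.001]
wrist_force: [0.0, -0.6, -0.5]
gripper_width: 0.637
```

View pics/s32.png

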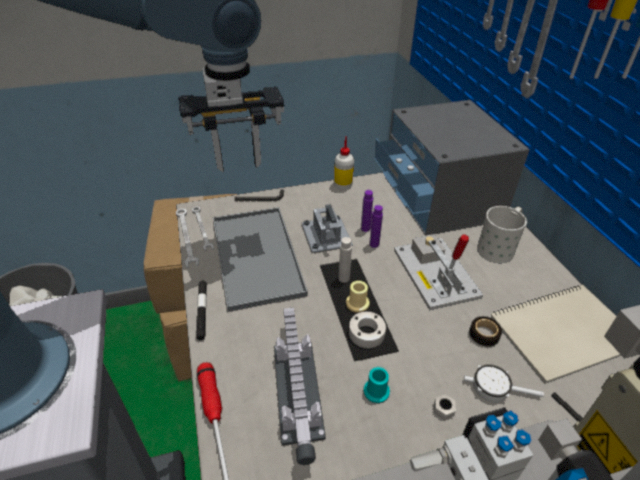

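View pics/s32c.png

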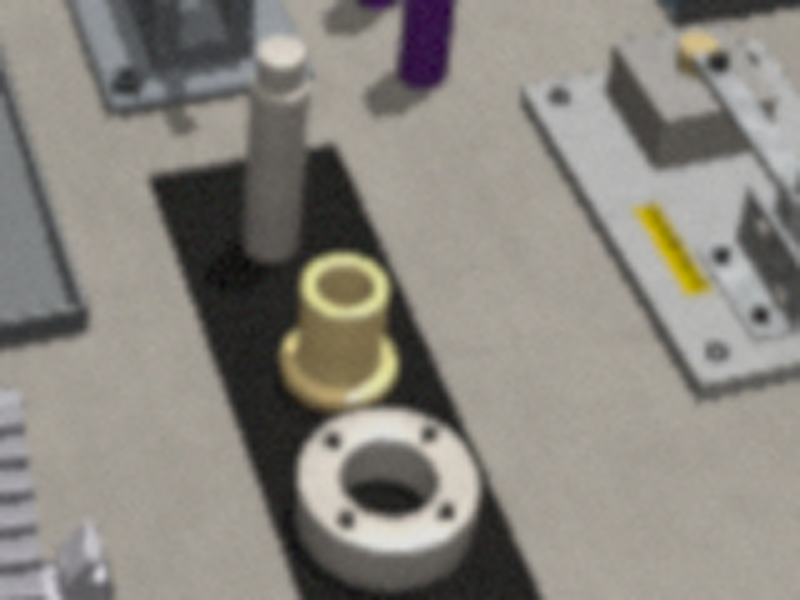

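View pics/t32.png

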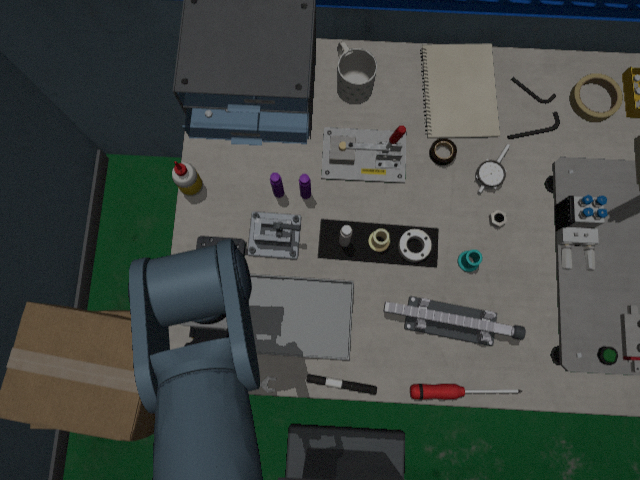

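```bash
python3 - <<'E'
from h import *
for n,a,b,rois in [("top","top0","t32",[(336,220,356,252),(366,225,394,256),(397,225,434,264)]),("side","side0","s32",[(337,235,353,286),(345,279,372,313),(347,310,389,350)])]:
    A,B=[cv2.cvtColor(load(x)[0],cv2.COLOR_BGR2GRAY).astype(np.float32) for x in(a,b)]
    for x0,y0,x1,y1 in rois:
        print(n,(x0,y0),np.round(cv2.phaseCorrelate(A[y0:y1,x0:x1],B[y0:y1,x0:x1]),2))
ctrl.finish_job()
print(ctrl.get_state()["time_s"])
E
```

```text
Traceback (most recent call last):
ValueError: setting an array element with a sequence. The requested array has an inhomogeneous shape after 1 dimensions. The detected shape was (2,) + inhomogeneous part.
```

```bash
python3 - <<'E'
from h import *
for n,a,b,rois in [("top","top0","t32",[(336,220,356,252),(366,225,394,256),(397,225,434,264)]),("side","side0","s32",[(337,235,353,286),(345,279,372,313),(347,310,389,350)])]:
    A,B=[cv2.cvtColor(load(x)[0],cv2.COLOR_BGR2GRAY).astype(np.float32) for x in(a,b)]
    for x0,y0,x1,y1 in rois:
        print(n,(x0,y0),np.round(cv2.phaseCorrelate(A[y0:y1,x0:x1],B[y0:y1,x0:x1])[0],2))
E
```

```text
top (336, 220) [0.21 0.12]
top (366, 225) [-0.01  0.  ]
top (397, 225) [-0.02  0.47]
side (337, 235) [-0.01  0.17]
side (345, 279) [0.51 0.  ]
side (347, 310) [0.02 0.35]
```

View pics/t32e.png

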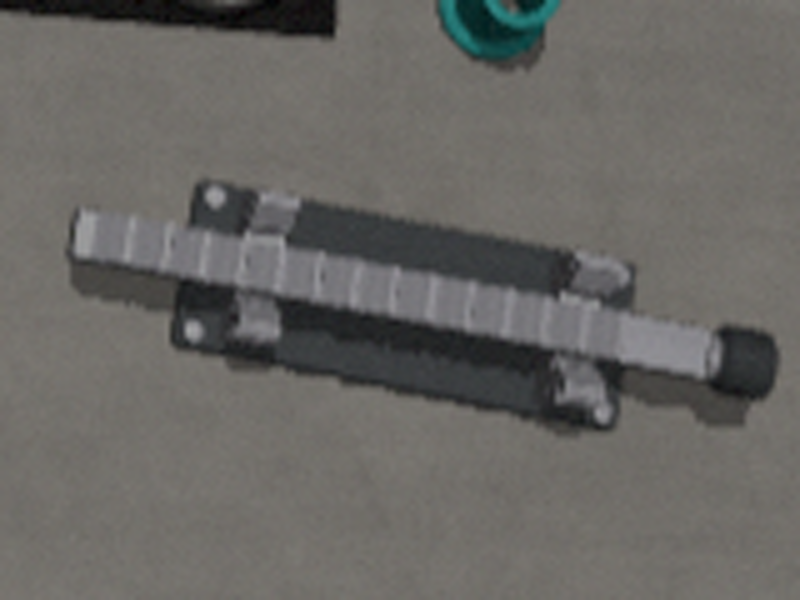

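The bar lies in both notches, ends at crop (72,233) and (777,362), and the tools' image shifts are about half a pixel or less. I'm handing in.

```bash
python3 - <<'E'
from plant import ctrl
print(ctrl.finish_job());print(ctrl.get_state()["time_s"])
E
```

```text
the job is handed in; nothing more can be done
None
the job is handed in; nothing more can be done
```

I finished the job in the order asked and handed it in at about 64 s of the 152 s allowed; the hand-in reports no verdict. I stood the ring, bush and punch in the side tray and threw the pawl right back. I then drew the bar out by its knob, regripped it at mid-length and laid it in the rest. Last, I stood the ring, bush and punch back on the mat.

**Last checks**
- **Tools:** all three stand upright. Compared with the first pictures they have shifted by about half a pixel or less in both views, roughly 1 mm at most. The ring is the largest, at about 0.8 mm.
- **Bar:** it lies in both notches and is level within camera noise. On first release it sat about 4 mm too far along towards the knob end, so I regripped it and slid it back. It now appears centred to about 1 mm along the rest.
- **Pawl and bystanders:** the pawl is fully back. The oil bottle, the purple pins and the turquoise bush appear where they were, judged by eye.
- **Forces:** the wrist readings I printed stayed at or below about 11 N.

**Disagreements:** the two cameras differed by 2 to 5 mm on absolute positions, so I used averages checked against the fingertips. The bar was tilted about 2° in the gripper and settled level when released.

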